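Roll a lifted seal strip flat

ROBOT

A 7-joint arm with a two-finger parallel gripper is mounted at the origin on a cart in front of the work surface, level with it; the furniture and walls round the work are solid. World frame = base frame: x ahead of the robot, y to its left, z up, the work surface at z = 0. Lengths are in m, angles in rad, forces in N, time in s.
With the tool pointing down it reaches from about 0.4 to 0.85 m from the base axis. Payload 10.4 kg.
Tool frame: the origin (TCP) lies between the finger pads; the fingertips stand 25 mm ahead of it and the grasp point (between the pads) lies 6 mm ahead of it; x points along the fingers, y is the direction in which the jaws open and shut, and the axes are right-handed (so a half turn about x gives the same grasp; the last joint's range is limited). The gripper opens to 87 mm and grips with 3 to 60 N. Pads are 19 mm wide; open, the fingers measure 117 mm over their backs; the gripper's body (75 mm by 190 mm) begins 51 mm behind the grasp point.
Start: joints at [-1.358, 0.332, -0.065, 1.46, 0.022, 1.35, -0.088], TCP at [0.146, 0.608, 0.248] pointing down, gripper open.
Joint ranges: [-2.6, 2.6], [-0.5, 2.12], [-1.47, 1.34], [0.16, 2.42], [-1.27, 4.41], [0.06, 2.06], [-2.6, 2.6]. Speed limits (rad/s): [2.22, 2.22, 2.79, 2.79, 3.14, 3.14, 3.14].

INTERFACE

Orientations are given as a unit quaternion [x, y, z, w].
In Python, from bench import r gives the robot as it stands.
- The arm moves only by the shell command python3 -m pendant 'ROWS' [FORCE]. ROWS is JSON, a list of rows, each an object with "translation": the shift along the world's x, y, z in cm, a list of three; "angular": the turn, a rotation vector about the world's x, y, z in degrees, a list of three; "hand": the opening, from -1 (shut) to 1 (fully open). In form: [{"translation": [dx, dy, dz], "angular": [wx, wy, wz], "hand": hand}, ...]. A call has 1 to 20 rows; each row shifts and turns the commanded pose from where the row before left it; what a row does not reach is not made up. A row lasts 1/10 s, in which the tool goes at most 50 mm and 8.59 degrees, less where a joint would pass 70% of its speed; a pose out of reach is approached as far as the arm can. A call is refused whole if a number of a shift passes 5 or a number of a turn 8.59, either way. A call with a gripper value outside its range is refused whole. The fingers move at their own pace and stop on an object; FORCE is the grip in N (left out, the last holds). Time passes only in rows, so rows that do not move let the fingers close. It gives the time, the measured TCP pose, the force and the opening at its end, in the units of the state.
- r.read_state(): the state, without advancing time (a new reading comes with each control period).
- r.camera(name): name is "scene" or "top"; returns the picture (384x512x3 uint8, red, green, blue); there is no depth.
- r.camera_info(name): a dict with "fx", "fy", "cx", "cy" (pixels), "rvec" (rotation vector, rad) and "tvec" (3), from world to camera coordinates, as OpenCV has them. Camera axes: x right, y down, z forward; pixel columns grow to the right and rows downward; lengths in m; the calibration is good to about 2 mm. A picture is of the moment at which its call begins. camera_info takes no time and is no camera call.
- r.close_job(): hands the job in, once; it reports no verdict.
Trained networks look in the newest picture that a camera, given by its name, has taken for a name from the list of things; names that differ only in an ending like _2 or _b are one class to them, and where a whole thing is asked for, a point or a joint stands for the part that bears it (a point fixed in the world has none). Each returns a list of dicts, best first, with "confidence" (0 to 1); they miss things now and then, are a little off and sometimes report something else, mostly with a low value. They report only what shows in the picture. A call takes as long as a camera call. They do not tell look-alikes from the thing itself.
- r.find_in(camera, name): "point" ([row, column] in pixels, amid what is visible of it).
- r.mark_of(camera, name): "point" ([row, column] in pixels: a listed point, or the origin of a listed thing).
The state is a dict: "time": time; "joint_positions": joint angles; "joint_vel": joint speeds; "joint_torque": joint torques, N m; "ee_pos": TCP position; "eef_rot": TCP orientation; "ft_force": force on the tool from outside, world axes, zero at the start; "torque": the same for the moment, N m; "width": finger opening in m.
Only numpy, scipy, OpenCV 4.12 (cv2) and the standard library are available. Lean on these libraries where they do the work, as an engineer would, in place of code of your own. Each camera call takes 0.05 s, during which the arm holds its last target.

TASK

The links of the seal strip in the near rim of the white tray stand proud: take the hand roller out of its stand and roll it along the whole strip with firm pressure until every link is fully seated, flat with the metal end blocks. Press firmly but do not force it (the strip cracks at about 35 N), touch the tray with nothing but the roller, and leave the other things where they are. Finally hang the roller back upright in its stand and let go.

Things in the scene. Friction and masses are not known exactly. Their poses are not given: they have to be found in the camera images.
- tray: White shallow fixed tray, 140 x 250 mm; walls 28 mm high. Origin: centre of its underside; z up, y along the strip. On its rim nearest the robot (local x = -53 mm) lies an aluminium channel, 24 x 230 mm, holding the seal strip: a row of eight hard grey links, each 22 mm long, 16 mm wide, 23 mm apart. A link sinks only while pressed with about 9 N or more, and stays where it is left.
- strip_right_end (a point): Right-hand end (tray's -y) of the row of links, on its centre line, at the nominal top of fully seated links; axes as the tray. The channel's bedding is uneven: the real seated level may lie up to 6 mm above or below this point (3 mm overall plus a slope of up to 0.03 rad along the strip) and must be felt. The channel's side walls are 2 mm lower than seated links.
- strip_left_end (a point): Left-hand end (tray's +y) of the row, 184 mm from strip_right_end; same axes and same uncertainty of height. Just beyond each end of the row lies a fixed metal end block, 22 mm long along the strip, its centre 12 mm beyond the end of the row, its top level with fully seated links (it shares the channel's height and slope).
- roller_grip (a point): Hand roller, about 0.28 kg, 118 mm tall: middle of its black upright handle (24 mm along local x, 28 mm along y, 66 mm tall), 84 mm above the wheel's lowest point. z up. A square steel guard plate, 54 x 54 x 6 mm, lies below the handle, its underside 38 mm below this point. The rubber wheel below rolls along local x. At the start the roller hangs upright in its stand.
- roller_tool: The same hand roller; origin at the lowest point of its wheel, on the handle's axis; axes as roller_grip. The wheel turns freely between two steel side plates (36 mm along x, 39 mm over their outsides along y, from 10 mm above the wheel's lowest point up to the guard plate).
- wheel (a joint): Turning angle of the roller's rubber wheel (radius 20 mm, 26 mm wide) about its axle, which lies along the roller's y, rad.
- stand_mouth (a point): The roller's stand: grey fixed open-topped square well, 56 x 56 mm outside, 46 x 46 mm inside, 54 mm high, on a foot plate 90 x 90 x 5 mm. This point: centre of its mouth at rim level; x, y along its walls. The wheel and side plates hang into the well, the guard plate rests on the rim: the handle's middle is then 38 mm above this point.
- link1 (a joint): How far link 1 of 8 (counted from strip_right_end, its centre 11.5 mm from that end) stands proud of its fully seated height, m; 0 = fully seated, at most 0.006.
- link2 (a joint): How far link 2 of 8 (counted from strip_right_end, its centre 34.5 mm from that end) stands proud of its fully seated height, m; 0 = fully seated, at most 0.006.
- link3 (a joint): How far link 3 of 8 (counted from strip_right_end, its centre 57.5 mm from that end) stands proud of its fully seated height, m; 0 = fully seated, at most 0.006.
- link4 (a joint): How far link 4 of 8 (counted from strip_right_end, its centre 80.5 mm from that end) stands proud of its fully seated height, m; 0 = fully seated, at most 0.006.
- link5 (a joint): How far link 5 of 8 (counted from strip_right_end, its centre 103.5 mm from that end) stands proud of its fully seated height, m; 0 = fully seated, at most 0.006.
- link6 (a joint): How far link 6 of 8 (counted from strip_right_end, its centre 126.5 mm from that end) stands proud of its fully seated height, m; 0 = fully seated, at most 0.006.
- link7 (a joint): How far link 7 of 8 (counted from strip_right_end, its centre 149.5 mm from that end) stands proud of its fully seated height, m; 0 = fully seated, at most 0.006.
- link8 (a joint): How far link 8 of 8 (counted from strip_right_end, its centre 172.5 mm from that end) stands proud of its fully seated height, m; 0 = fully seated, at most 0.006.
- petri: Bystander: glass dish with cover, 66 mm wide, 15 mm high, standing in the tray; origin at the centre of its underside.
- vial: Bystander: small capped vial, 22 mm wide, 43 mm high, standing in the tray; origin at the centre of its underside.
- timer: Bystander: bench timer, 66 x 62 x 18 mm; origin at the centre of its underside.
- stopper: Bystander: rubber stopper, 35 mm wide, 27 mm high; origin at the centre of its underside.
- small_bottle: Bystander: small screw-cap bottle, 44 mm wide, 82 mm high; origin at the centre of its underside.
There are look-alikes about, which are no part of the job. What is shaped like the roller_tool but green is not meant. What is shaped like the part that bears stand_mouth but green or purple is not meant.

How it is judged:
On the way, in this order (a step that is already met when the one before it is completed fails the run):
1. the hand roller has been lifted clear out of its stand (z of roller_grip in the frame of stand_mouth above 0.09 m), for 0.1 s.
2. the roller's wheel turns while pressed on the strip with at least 4 N (contact force between roller_tool and tray above 4 N and (velocity of joint wheel above 0.3 rad/s or velocity of joint wheel below -0.3 rad/s)), for 0.06 s.
3. all eight links are seated to within 1.5 mm (value of joint each of link1, link2, link3, link4, link5, link6, link7, link8 below 0.0015 m), for 0.2 s.
At the end, for the whole second after the job is handed in: All eight links are within 1.5 mm of fully seated, and the hand roller hangs upright (within 0.08 rad) in its stand, guard plate on the rim (handle middle 38 mm above the mouth, within 4 mm, and within 10 mm of its centre), at rest (all of step 3 and horizontal distance between roller_grip and stand_mouth below 0.01 m and z of roller_grip in the frame of stand_mouth between 0.034 and 0.042 m and angle between roller_grip's own z axis and vertical below 0.08 rad and linear speed of roller_tool below 0.02 m/s); the robot touches nothing.
It fails at once if the roller pressed on the tray or strip with more than 35 N (contact force between roller_tool and tray above 35 N).
It fails at once if the robot itself touched the tray or strip (contact force between any of the fingers, the arm and tray above 1 N).
It fails at once if a bystander moved by more than 20 mm (distance of any of petri, vial, timer, stopper, small_bottle from where it was at the start of the episode above 0.02 m).
It also fails if it takes over 72 s, if anything falls off the work surface, if the arm or the gripper's body presses on something with over 40 N, if the wrist force passes 120 N, or if a joint passes its speed limit or range.

## Working session

There is one attempt and no reset: what is moved stays moved. The work goes in short steps, Python scripts to look and compute and a shell command to move; the robot and the scene stay as the last step left them, time stands still between calls to the robot, and variables do not carry over. Pictures are saved under pics/ and viewed, and the job is handed in when it is done.

```bash
ls; mkdir -p pics; cat > h.py <<'E'
import numpy as np, cv2
from bench import r
def cam(n):
    i=r.camera_info(n); K=np.array([[i['fx'],0,i['cx']],[0,i['fy'],i['cy']],[0,0,1.]])
    R,_=cv2.Rodrigues(np.array(i['rvec'],float)); return K,R,np.array(i['tvec'],float).ravel()
def ray(n,p):
    K,R,t=cam(n); d=R.T@np.linalg.solve(K,[p[1],p[0],1.]); return -R.T@t,d
def onz(n,p,z):
    c,d=ray(n,p); return c+d*(z-c[2])/d[2]
def proj(n,P):
    K,R,t=cam(n); q=K@(R@np.array(P,float)+t); return [q[1]/q[2],q[0]/q[2]]
def tri(ps,pt):
    c1,d1=ray('scene',ps);c2,d2=ray('top',pt)
    A=np.stack([d1,-d2],1); s=np.linalg.lstsq(A,c2-c1,rcond=None)[0]
    a=c1+d1*s[0];b=c2+d2*s[1]; return (a+b)/2,np.linalg.norm(a-b)
def save(n,f):
    im=r.camera(n); cv2.imwrite('pics/'+f,cv2.cvtColor(im,cv2.COLOR_RGB2BGR)); return im
E
python3 - <<'E'
from h import *
np.set_printoptions(precision=4,suppress=True)
for n in ['scene','top']:
    save(n,n+'0.png'); print(n,cam(n)[1].T[:,2],-cam(n)[1].T@cam(n)[2])
    for k in ['roller_grip','stand_mouth','strip_right_end','strip_left_end','roller_tool','tray']:
        print(k,[(np.round(d['point'],1).tolist(),round(d['confidence'],2)) for d in r.mark_of(n,k)])
s=r.read_state(); print(s)
E
```

```text
pics
scene [ 0.72    0.457  -0.5222] [-0.4241 -0.6194  0.7895]
roller_grip [([199.2, 200.6], 0.93), ([179.1, 234.0], 0.82), ([204.9, 232.8], 0.6)]
stand_mouth [([249.2, 237.7], 0.79), ([227.6, 167.0], 0.7), ([183.4, 234.1], 0.56)]
strip_right_end [([243.0, 332.8], 0.79)]
strip_left_end [([212.6, 280.6], 0.56)]
roller_tool [([228.5, 235.5], 0.66), ([224.9, 200.5], 0.62), ([198.0, 233.0], 0.51)]
tray [([236.5, 317.0], 0.89)]
top [ 0.0919 -0.0135 -0.9957] [ 0.4371 -0.0101  1.2735]
roller_grip [([227.8, 196.7], 0.89), ([218.8, 240.8], 0.61), ([173.2, 208.3], 0.58)]
stand_mouth [([277.2, 194.0], 0.88), ([173.8, 210.4], 0.76), ([174.1, 209.0], 0.66), ([265.2, 274.9], 0.57)]
strip_right_end [([211.7, 343.7], 0.66), ([175.2, 207.6], 0.23)]
strip_left_end [([192.4, 278.1], 0.97)]
roller_tool [([173.9, 209.8], 0.94), ([228.7, 198.7], 0.94), ([222.1, 242.2], 0.89)]
tray [([184.3, 315.4], 0.68)]
{'time': 0.7, 'joint_positions': array([-1.3576,  0.3322, -0.0647,  1.4601,  0.0216,  1.3499, -0.0886]), 'joint_vel': array([0.0004, 0.0015, 0.0007, 0.0002, 0.001 , 0.0002, 0.0001]), 'joint_torque': array([ -0.0001, -62.289 ,   0.0245, -39.0071,  -0.0611,   0.0312,
         0.    ]), 'ee_pos': array([0.146 , 0.6077, 0.2476]), 'eef_rot': array([ 0.0832,  0.7022, -0.0832,  0.7022]), 'ft_force': array([ 0.47  , -0.9064, -0.4713]), 'torque': array([-0.0004,  0.0254,  0.066 ]), 'width': 0.0869556288813659}
```

```bash
python3 - <<'E'
import cv2
for n,(a,b,c,d) in {'scene':(120,300,130,390),'top':(130,310,160,400)}.items():
    im=cv2.imread(f'pics/{n}0.png')[a:b,c:d]; cv2.imwrite(f'pics/{n}0c.png',cv2.resize(im,None,fx=3,fy=3,interpolation=cv2.INTER_CUBIC))
E
```

```text
(no output)
```

View pics/scene0.png

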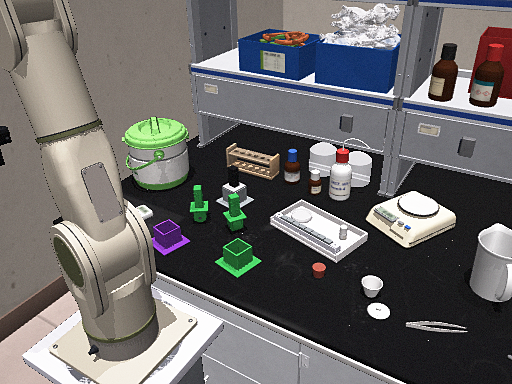

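View pics/top0.png

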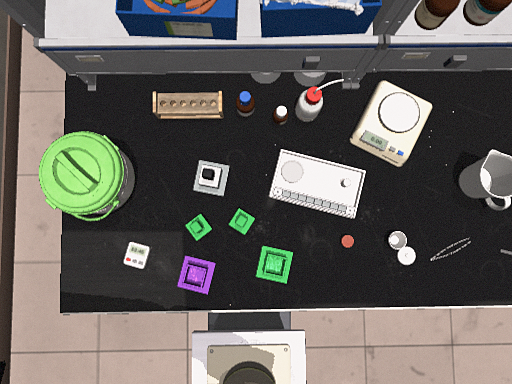

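View pics/scene0c.png

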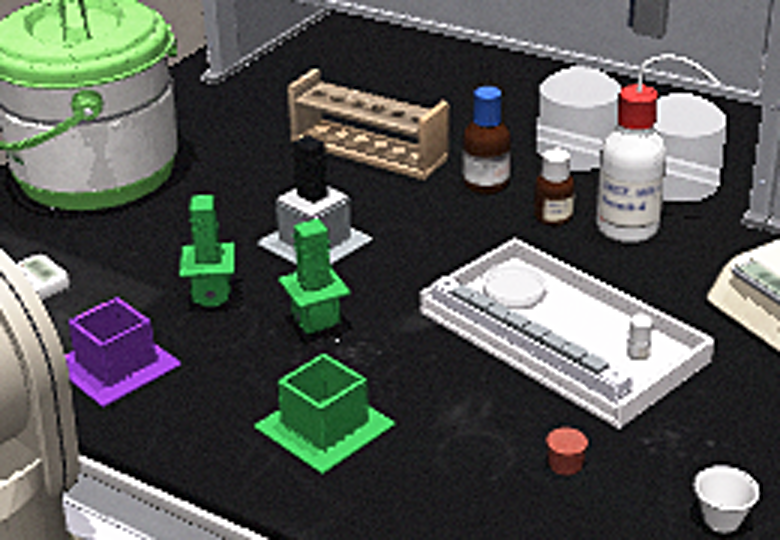

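View pics/top0c.png

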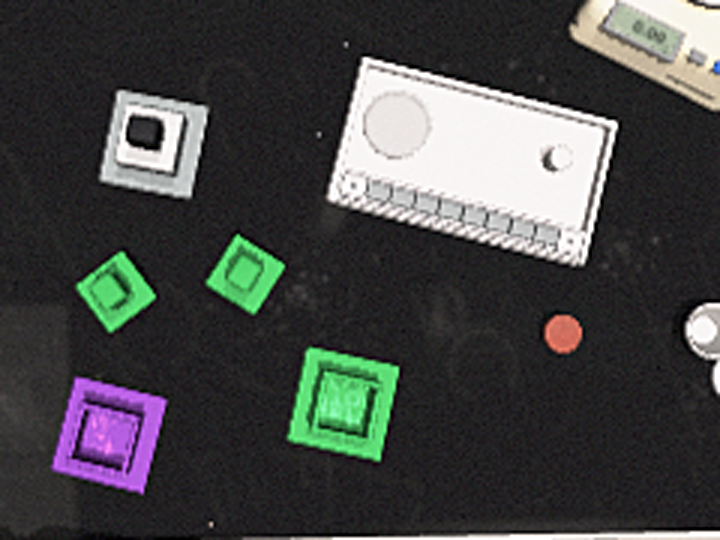

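Candidates for the roller: black-handled in the grey stand at scene (179,234) / top (174,209), and green ones at scene (199,200) and (228,235). The black handle in the grey stand fits; the green and purple ones are look-alikes. Next, measuring, with an enlarged confirmation crop.

```bash
python3 - <<'E'
from h import *
np.set_printoptions(precision=4,suppress=True)
for k,a,b in [('grip',[179.1,234],[173.2,208.3]),('mouth',[183.4,234.1],[174,209.7]),('Rend',[243,332.8],[211.7,343.7]),('Lend',[212.6,280.6],[192.4,278.1]),('tray',[236.5,317],[184.3,315.4])]:
    print(k,*tri(a,b))
def q(pts,z): return np.array([onz('top',[130+p[1]/3-.33,160+p[0]/3-.33],z)[:2] for p in pts])
P=q([(117,90),(208,103),(191,198),(100,185)],.005); print('foot',P.mean(0),'\n',P)
for i in range(4):
    d=P[(i+1)%4]-P[i]; print(np.linalg.norm(d),np.degrees(np.arctan2(d[1],d[0])))
T=q([(362,57),(617,121),(585,267),(329,203)],.028); print('tray',T.mean(0),'\n',T)
for i in range(4):
    d=T[(i+1)%4]-T[i]; print(np.linalg.norm(d),np.degrees(np.arctan2(d[1],d[0])))
im=cv2.imread('pics/top0.png')[155:200,185:235]; cv2.imwrite('pics/t_z.png',cv2.resize(im,None,fx=12,fy=12,interpolation=cv2.INTER_CUBIC))
im=cv2.imread('pics/scene0.png')[160:215,205:265]; cv2.imwrite('pics/s_z.png',cv2.resize(im,None,fx=10,fy=10,interpolation=cv2.INTER_CUBIC))
im=cv2.imread('pics/top0.png')[180:225,265:365]; cv2.imwrite('pics/t_s.png',cv2.resize(im,None,fx=8,fy=8,interpolation=cv2.INTER_CUBIC))
print(proj('top',[.146,.608,.248]))
E
```

```text
grip [0.5888 0.1017 0.0776] 0.0018366884087081831
mouth [0.5877 0.1001 0.0628] 0.004049442188915125
Rend [ 0.4833 -0.277   0.04  ] 0.010292885393499495
Lend [ 0.5382 -0.0917  0.0438] 0.0040334799790768105
tray [ 0.5639 -0.2032 -0.0181] 0.0020361030800735477
foot [0.5856 0.1   ] 
 [[0.6383 0.1353]
 [0.6245 0.0478]
 [0.533  0.0649]
 [0.5467 0.1518]]
0.08854733110184296 -98.9569842364107
0.0930949100363257 169.40613383202538
0.08794954320928716 81.04723714233486
0.09308623047557785 -10.225953524900415
tray [ 0.562  -0.2029] 
 [[ 0.6633 -0.0999]
 [ 0.5988 -0.3405]
 [ 0.4612 -0.3052]
 [ 0.5247 -0.066 ]]
0.24917698144816092 -105.00078316772156
0.1420804177950444 165.5984423252457
0.24748455937495267 75.12207856435487
0.14263876620231877 -13.723760203796372
[np.float64(364.2650103904142), np.float64(-25.84115093521484)]
```

View pics/t_z.png

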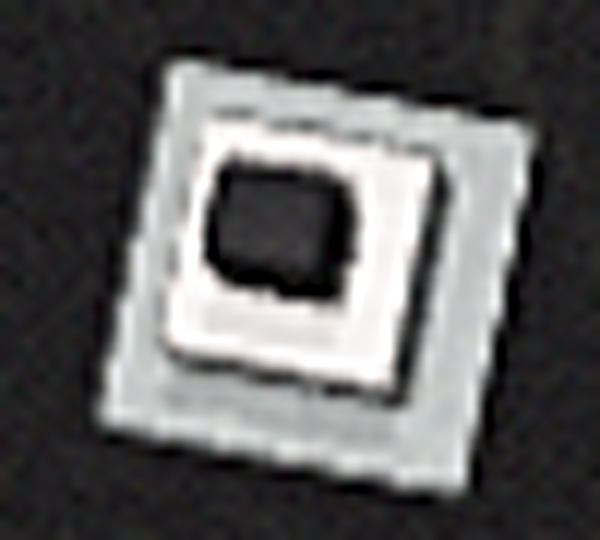

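View pics/s_z.png

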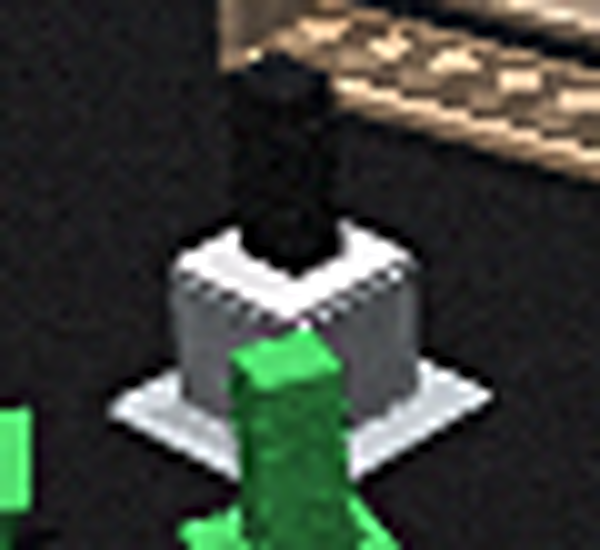

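View pics/t_s.png

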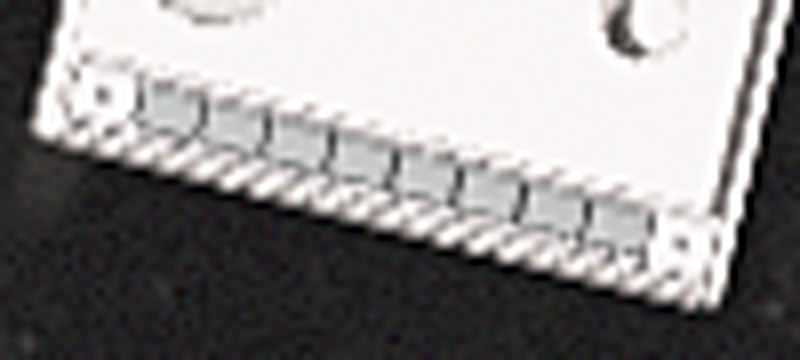

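The crops show it: black handle on the white guard plate in the grey stand (top zoom, handle at (174,209)), and the strip with its end blocks from top (192,278) to (211,345). Now working out the poses.

```bash
python3 - <<'E'
from h import *
from scipy.spatial.transform import Rotation as Ro
np.set_printoptions(precision=4,suppress=True)
s=r.read_state(); print(Ro.from_quat(s['eef_rot']).as_matrix())
def q(pts,z,o,f): return np.array([onz('top',[o[0]+p[1]/f-.45,o[1]+p[0]/f-.45],z)[:2] for p in pts])
def rep(n,P):
    print(n,P.mean(0),[ (round(np.linalg.norm(P[(i+1)%4]-P[i]),4),round(float(np.degrees(np.arctan2(*(P[(i+1)%4]-P[i])[::-1]))),1)) for i in range(4)])
rep('guard',q([(203,122),(440,152),(402,392),(165,345)],.062,(155,185),12))
rep('handle',q([(225,160),(355,180),(340,300),(205,270)],.127,(155,185),12))
for z in (.09,.095): print('grip',onz('top',[173.2,208.3],z),onz('scene',[179.1,234],z))
print('mouth',onz('top',[174,209.7],.057))
# handle top height from scene: handle top centre ~ (70/10+160, 285/10+205)
for P in ([.588,.1,.125],[.588,.1,.130],[.588,.1,.060],[.588,.1,.095]): print(P,proj('scene',P),proj('top',P))
for z in (.028,.034,.04):
    L=onz('top',[180+75/8,265+138/8],z); 
    A=q([(140,103),(652,222)],z,(180,265),8); print(z,A, np.linalg.norm(A[0]-A[1]),np.degrees(np.arctan2(*(A[0]-A[1])[::-1])))
    print(' blocks',q([(102,95),(682,242)],z,(180,265),8))
E
```

```text
[[-0.      0.2337  0.9723]
 [ 0.0001  0.9723 -0.2337]
 [-1.      0.0001 -0.    ]]
guard [0.5846 0.0984] [(np.float64(0.0549), -98.0), (np.float64(0.056), 170.6), (np.float64(0.0553), 78.0), (np.float64(0.0521), -9.8)]
handle [0.5822 0.0972] [(np.float64(0.0286), -99.6), (np.float64(0.0264), 172.6), (np.float64(0.03), 76.6), (np.float64(0.0244), -10.5)]
grip [0.5877 0.0998 0.09  ] [0.5706 0.0899 0.09  ]
grip [0.5871 0.0993 0.095 ] [0.5635 0.0848 0.095 ]
mouth [0.5896 0.099  0.057 ]
[0.588, 0.1, 0.125] [np.float64(166.13388147131892), np.float64(233.88538555367805)] [np.float64(171.4174848838531), np.float64(206.967095709697)]
[0.588, 0.1, 0.13] [np.float64(164.71556516407054), np.float64(233.80851440581708)] [np.float64(171.169225633549), np.float64(206.78118650621172)]
[0.588, 0.1, 0.06] [np.float64(184.1034743084796), np.float64(234.85931726476954)] [np.float64(174.46058197994302), np.float64(209.24592220486042)]
[0.588, 0.1, 0.095] [np.float64(174.53426814999304), np.float64(234.3406770589409)] [np.float64(172.86326612120735), np.float64(208.0497705261287)]
0.028 [[ 0.5381 -0.1022]
 [ 0.4935 -0.282 ]] 0.18523072681521205 76.06801150546286
 blocks [[ 0.5411 -0.0888]
 [ 0.4863 -0.2923]]
0.034 [[ 0.5376 -0.1017]
 [ 0.4933 -0.2807]] 0.18433844203384417 76.06801150546285
 blocks [[ 0.5406 -0.0884]
 [ 0.4861 -0.291 ]]
0.04 [[ 0.5372 -0.1013]
 [ 0.493  -0.2793]] 0.18344615725247626 76.06801150546285
 blocks [[ 0.5401 -0.0881]
 [ 0.4859 -0.2896]]
```

```bash
python3 - <<'E'
from h import *
np.set_printoptions(precision=4,suppress=True)
im=cv2.imread('pics/top0.png'); c=im[180:225,270:360].astype(int)
g=cv2.imread('pics/top0.png',0)[180:225,275:355]
# link mask: mid-grey
m=((g>120)&(g<225)).astype(np.uint8)
m=cv2.morphologyEx(m,cv2.MORPH_OPEN,np.ones((3,3),np.uint8))
n,l,st,ce=cv2.connectedComponentsWithStats(m)
for i in range(1,n):
    if st[i,4]>6: print(st[i],ce[i]+[275,180], onz('top',[ce[i][1]+180,ce[i][0]+275],.036)[:2])
# project model overlay
def ov(tc,yaw,zs):
    c,s=np.cos(yaw),np.sin(yaw); R=np.array([[c,-s],[s,c]])
    out={}
    for cam in('top','scene'):
        f=6
        I=cv2.resize(cv2.imread(f'pics/{cam}0.png'),None,fx=f,fy=f,interpolation=cv2.INTER_CUBIC)
        def poly(pts,z,col):
            P=[proj(cam,[*(R@np.array(p)+tc),z]) for p in pts]
            P=np.array([[(b+.5)*f,(a+.5)*f] for a,b in P],np.int32); cv2.polylines(I,[P],True,col,1)
        poly([(.07,.125),(.07,-.125),(-.07,-.125),(-.07,.125)],.028,(0,0,255))
        poly([(.07,.125),(.07,-.125),(-.07,-.125),(-.07,.125)],0,(255,0,255))
        poly([(-.045,.092),(-.045,-.092),(-.061,-.092),(-.061,.092)],zs,(0,200,0))
        if cam=='top': J=I[145*f:220*f,265*f:370*f]
        else: J=I[195*f:262*f,265*f:370*f]
        cv2.imwrite(f'pics/ov_{cam}.png',J)
ov(np.array([.564,-.203]),np.radians(-14.7),.036)
E
```

```text
[  7  10  64  22 450] [313.1178 200.7133] [ 0.513  -0.1883]
```

View pics/ov_top.png

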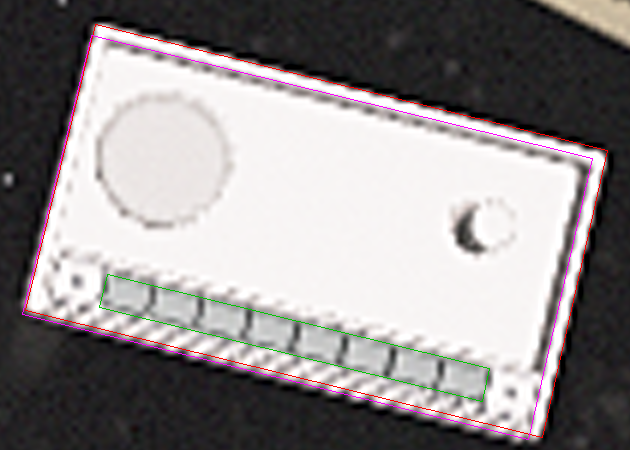

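View pics/ov_scene.png

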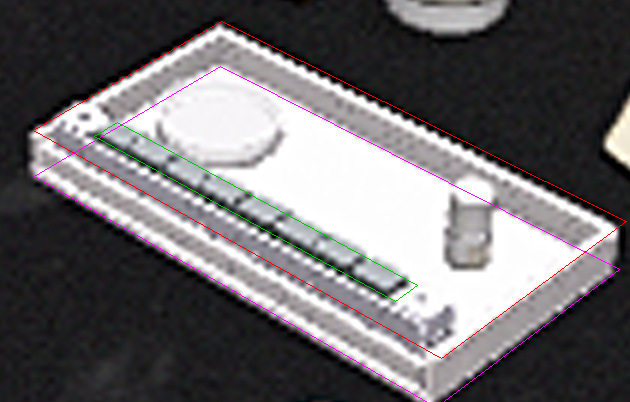

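```bash
python3 -m pendant '[{"translation":[2.2,-3.26,0.3],"angular":[0,0,-5.1],"hand":1},{"translation":[2.2,-3.26,0.3],"angular":[0,0,-5.1],"hand":1},{"translation":[2.2,-3.26,0],"angular":[0,0,-5.1],"hand":1},{"translation":[2.2,-3.26,0],"angular":[0,0,-5.1],"hand":1},{"translation":[2.2,-3.26,0],"angular":[0,0,-5.1],"hand":1},{"translation":[2.2,-3.26,0],"angular":[0,0,-5.1],"hand":1},{"translation":[2.2,-3.26,0],"angular":[0,0,-5.1],"hand":1},{"translation":[2.86,-2.81,0],"angular":[0,0,-5.1],"hand":1},{"translation":[2.86,-2.81,0],"angular":[0,0,-5.1],"hand":1},{"translation":[2.86,-2.81,0],"angular":[0,0,-5.1],"hand":1},{"translation":[2.86,-2.81,0],"angular":[0,0,-5.1],"hand":1},{"translation":[2.86,-2.81,0],"angular":[0,0,-5.1],"hand":1},{"translation":[2.86,-2.81,0],"angular":[0,0,-5.1],"hand":1},{"translation":[2.86,-2.81,0],"angular":[0,0,-5.1],"hand":1},{"translation":[2.86,-2.81,0],"angular":[0,0,-5.1],"hand":1},{"translation":[2.86,-2.81,0],"angular":[0,0,-5.1],"hand":1},{"translation":[2.86,-2.81,0],"angular":[0,0,-5.1],"hand":1}]' 40
cat > st.py <<'E'
from h import *
from scipy.spatial.transform import Rotation as Ro
np.set_printoptions(precision=4,suppress=True)
s=r.read_state(); M=Ro.from_quat(s['eef_rot']).as_matrix()
print(s['time'],s['ee_pos'],'yaw',np.degrees(np.arctan2(M[1,1],M[0,1])),'xax',M[:,0],'F',s['ft_force'],'T',s['torque'],'w',s['width'],'q',s['joint_positions'])
E
python3 st.py
```

```text
time: 2.4
ee_pos: [0.587, 0.0974, 0.2538]
eef_rot: [0.543, 0.453, -0.543, 0.453]
ft_force: [1.1, -0.4, 0.2]
width: 0.087
2.4 [0.587  0.0974 0.2538] yaw -10.393713872081593 xax [ 0.0007  0.0003 -1.    ] F [ 1.0955 -0.4191  0.2097] T [-0.0571  0.1375  0.0306] w 0.08696050071493042 q [-0.6817  0.2794  0.54    1.5626 -0.1464  1.3394 -0.3067]
```

```bash
python3 -m pendant '[{"translation":[0,0.05,-2],"angular":[0,0,0],"hand":1},{"translation":[0,0.05,-2],"angular":[0,0,0],"hand":1},{"translation":[0,0.05,-2],"angular":[0,0,0],"hand":1},{"translation":[0,0,-2],"angular":[0,0,0],"hand":1},{"translation":[0,0,-2],"angular":[0,0,0],"hand":1},{"translation":[0,0,-2],"angular":[0,0,0],"hand":1},{"translation":[0,0,-2],"angular":[0,0,0],"hand":1},{"translation":[0,0,-1.6],"angular":[0,0,0],"hand":1},{"translation":[0,0,0],"angular":[0,0,0],"hand":1}]' 40
python3 st.py; python3 - <<'E'
from h import *
for n,(a,b,c,d) in {'scene':(120,220,180,300),'top':(130,230,160,280)}.items():
    im=cv2.cvtColor(r.camera(n),cv2.COLOR_RGB2BGR)[a:b,c:d]; cv2.imwrite(f'pics/{n}1.png',cv2.resize(im,None,fx=5,fy=5,interpolation=cv2.INTER_CUBIC))
E
```

```text
time: 3.3
ee_pos: [0.5847, 0.0999, 0.0955]
eef_rot: [-0.541, -0.454, 0.544, -0.453]
ft_force: [0.4, -0.2, -0.3]
width: 0.0871
3.3 [0.5847 0.0999 0.0955] yaw -10.197895798805778 xax [-0.0032 -0.0011 -1.    ] F [ 0.4439 -0.1524 -0.3491] T [-0.149   0.0629 -0.0257] w 0.08713755003825639 q [-0.6468  0.4245  0.4967  1.7379 -0.2289  1.0405 -0.2481]
```

View pics/scene1.png

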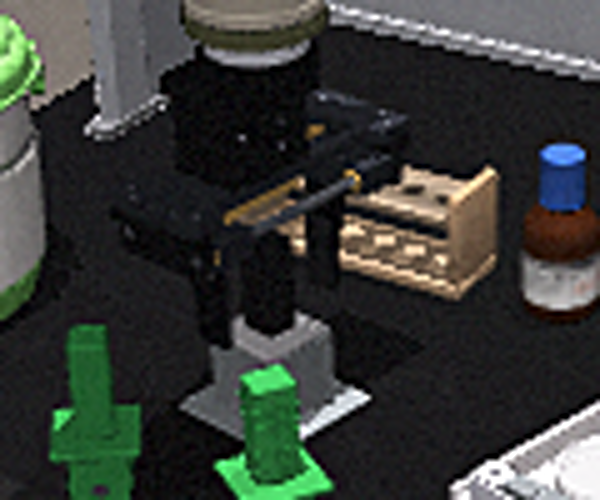

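The handle stands between the open fingers, above the grey stand at crop (270,330). Closing.

```bash
python3 -m pendant '[{"translation":[0,0,0],"angular":[0,0,0],"hand":-1},{"translation":[0,0,0],"angular":[0,0,0],"hand":-1},{"translation":[0,0,0],"angular":[0,0,0],"hand":-1},{"translation":[0,0,0],"angular":[0,0,0],"hand":-1},{"translation":[0,0,0],"angular":[0,0,0],"hand":-1},{"translation":[0,0,0],"angular":[0,0,0],"hand":-1}]' 58
python3 st.py
```

```text
time: 4.0
ee_pos: [0.586, 0.1, 0.0976]
eef_rot: [0.543, 0.453, -0.542, 0.454]
ft_force: [-0.5, -0.3, 0.3]
width: 0.0468
4.0 [0.586  0.1    0.0976] yaw -10.210960983034928 xax [ 0.0001 -0.     -1.    ] F [-0.499  -0.2748  0.3101] T [-0.0678  0.0934  0.0462] w 0.046751579402810835 q [-0.6471  0.4222  0.4976  1.736  -0.2286  1.0412 -0.2483]
```

```bash
python3 -m pendant '[{"translation":[0,0,0],"angular":[0,0,0],"hand":-1},{"translation":[0,0,0],"angular":[0,0,0],"hand":-1},{"translation":[0,0,0],"angular":[0,0,0],"hand":-1},{"translation":[0,0,0],"angular":[0,0,0],"hand":-1},{"translation":[0,0,0],"angular":[0,0,0],"hand":-1}]' 58
python3 st.py
```

```text
time: 4.5
ee_pos: [0.5858, 0.1, 0.0975]
eef_rot: [-0.542, -0.454, 0.543, -0.453]
ft_force: [-2.0, -0.6, 2.4]
width: 0.0234
4.5 [0.5858 0.1    0.0975] yaw -10.208754626168307 xax [-0.0003 -0.     -1.    ] F [-1.9849 -0.6283  2.381 ] T [-0.1608  0.4181  0.0371] w 0.023413849512821466 q [-0.6471  0.4222  0.4976  1.7361 -0.2286  1.0414 -0.2482]
```

```bash
python3 -m pendant '[{"translation":[0,0,1],"angular":[0,0,0],"hand":-1},{"translation":[0,0,2],"angular":[0,0,0],"hand":-1},{"translation":[0,0,2.5],"angular":[0,0,0],"hand":-1},{"translation":[0,0,2.5],"angular":[0,0,0],"hand":-1},{"translation":[0,0,2.5],"angular":[0,0,0],"hand":-1},{"translation":[0,0,2.5],"angular":[0,0,0],"hand":-1},{"translation":[0,0,1],"angular":[0,0,0],"hand":-1},{"translation":[0,0,0],"angular":[0,0,0],"hand":-1}]' 58
python3 st.py;python3 - <<'E'
from h import *
for n,(a,b,c,d) in {'scene':(100,220,180,300),'top':(130,230,160,280)}.items():
    im=cv2.cvtColor(r.camera(n),cv2.COLOR_RGB2BGR)[a:b,c:d]; cv2.imwrite(f'pics/{n}2.png',cv2.resize(im,None,fx=5,fy=5,interpolation=cv2.INTER_CUBIC))
E
```

```text
time: 5.3
ee_pos: [0.5866, 0.1, 0.2389]
eef_rot: [0.543, 0.453, -0.542, 0.454]
ft_force: [-0.6, -1.2, -3.5]
width: 0.0233
5.3 [0.5866 0.1    0.2389] yaw -10.219443129740299 xax [ 0.0023  0.0008 -1.    ] F [-0.6029 -1.1734 -3.5471] T [-0.1229  0.0818  0.028 ] w 0.023331053143028944 q [-0.6846  0.2871  0.5375  1.5855 -0.1512  1.3081 -0.3044]
```

View pics/scene2.png

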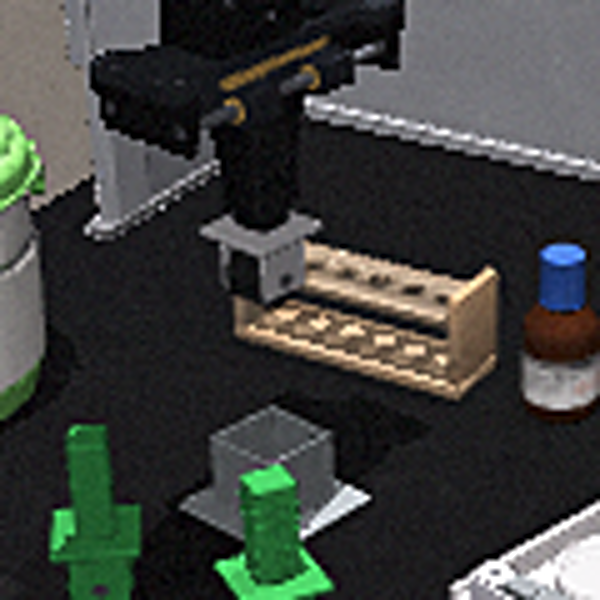

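View pics/top2.png

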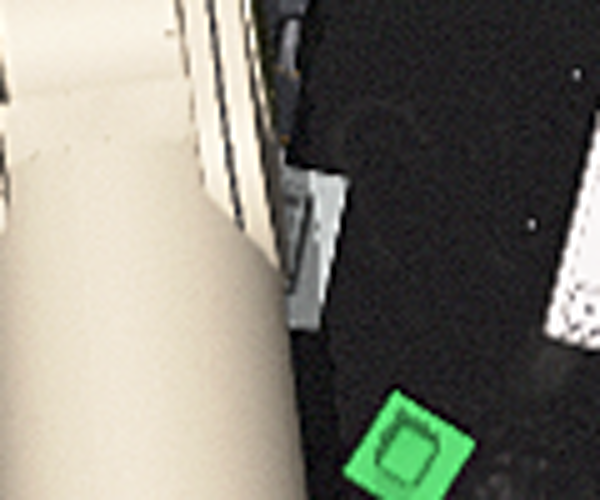

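The roller is lifted upright, tyre edge facing -x and axle dot facing -y, so it rolls along the jaw direction as planned. Moving above the right end block.

```bash
python3 -m pendant '[{"translation":[-0.83,-3.25,0],"angular":[0,0,7.12],"hand":-1},{"translation":[-0.83,-3.25,0],"angular":[0,0,7.12],"hand":-1},{"translation":[-0.83,-3.25,0],"angular":[0,0,7.12],"hand":-1},{"translation":[-0.83,-3.25,0],"angular":[0,0,7.12],"hand":-1},{"translation":[-0.83,-3.25,0],"angular":[0,0,7.12],"hand":-1},{"translation":[-0.83,-3.25,0],"angular":[0,0,7.12],"hand":-1},{"translation":[-0.83,-3.25,0],"angular":[0,0,7.12],"hand":-1},{"translation":[-0.83,-3.25,0],"angular":[0,0,7.12],"hand":-1},{"translation":[-0.83,-3.25,0],"angular":[0,0,7.12],"hand":-1},{"translation":[-0.83,-3.25,0],"angular":[0,0,7.12],"hand":-1},{"translation":[-0.83,-3.25,0],"angular":[0,0,7.12],"hand":-1},{"translation":[-0.83,-3.25,0],"angular":[0,0,7.12],"hand":-1},{"translation":[0,0,0],"angular":[0,0,0],"hand":-1}]' 58
python3 st.py
```

```text
time: 6.7
ee_pos: [0.4832, -0.295, 0.2363]
eef_rot: [0.091, 0.702, -0.092, 0.7]
ft_force: [-0.4, 0.4, -3.3]
width: 0.0233
6.7 [ 0.4832 -0.295   0.2363] yaw 75.1249072101947 xax [-0.0028 -0.0018 -1.    ] F [-0.3608  0.414  -3.3492] T [-0.0007  0.0283 -0.0484] w 0.023250963411212713 q [-0.0755  0.2302  0.6342  1.6659 -0.1379  1.2931  1.8954]
```

```bash
python3 -m pendant '[{"translation":[0,0,-2],"angular":[0,0,0],"hand":-1},{"translation":[0,0,-2],"angular":[0,0,0],"hand":-1},{"translation":[0,0,-2],"angular":[0,0,0],"hand":-1},{"translation":[0,0,-2],"angular":[0,0,0],"hand":-1},{"translation":[0,0,-0.7],"angular":[0,0,0],"hand":-1},{"translation":[0,0,0],"angular":[0,0,0],"hand":-1},{"translation":[0,0,0],"angular":[0,0,0],"hand":-1}]' 58
python3 st.py
python3 - <<'E'
from h import *
for n,(a,b,c,d) in {'scene':(160,280,260,400),'top':(160,240,260,380)}.items():
    im=cv2.cvtColor(r.camera(n),cv2.COLOR_RGB2BGR)[a:b,c:d]; cv2.imwrite(f'pics/{n}3.png',cv2.resize(im,None,fx=5,fy=5,interpolation=cv2.INTER_CUBIC))
E
```

```text
time: 7.4
ee_pos: [0.4866, -0.2901, 0.151]
eef_rot: [0.091, 0.701, -0.091, 0.701]
ft_force: [0.1, 0.3, -3.6]
width: 0.0237
7.4 [ 0.4866 -0.2901  0.151 ] yaw 75.21368937542454 xax [ 0.0002 -0.0002 -1.    ] F [ 0.0651  0.2825 -3.576 ] T [-0.0602 -0.0416  0.0472] w 0.02365452842279551 q [-0.0561  0.3102  0.6105  1.768  -0.1952  1.124   1.9296]
```

View pics/scene3.png

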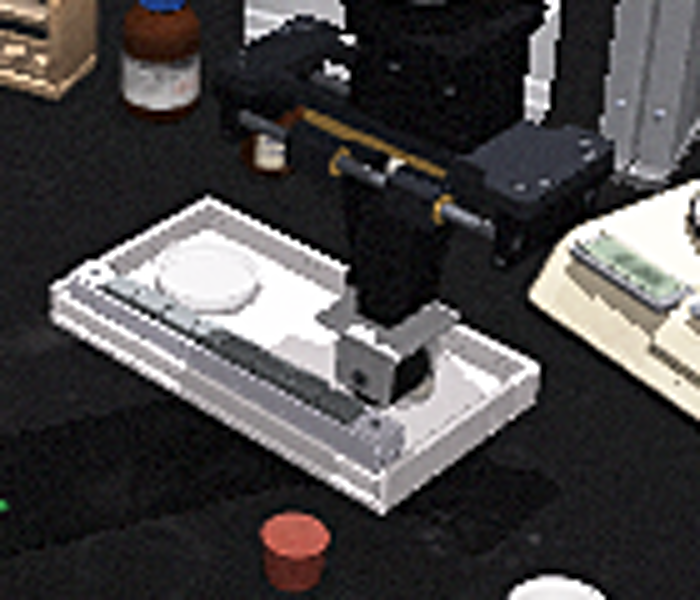

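Roller hovers over the right end block (block near crop (385,440)). Shifting 4 mm outward to miss link 1, then feeling down.

```bash
python3 -m pendant '[{"translation":[-0.1,-0.38,-1],"angular":[0,0,0],"hand":-1},{"translation":[0,0,-0.4],"angular":[0,0,0],"hand":-1},{"translation":[0,0,-0.1],"angular":[0,0,0],"hand":-1},{"translation":[0,0,-0.1],"angular":[0,0,0],"hand":-1},{"translation":[0,0,-0.1],"angular":[0,0,0],"hand":-1},{"translation":[0,0,0],"angular":[0,0,0],"hand":-1}]' 58
python3 -m pendant '[{"translation":[0,0,-0.1],"angular":[0,0,0],"hand":-1},{"translation":[0,0,-0.1],"angular":[0,0,0],"hand":-1},{"translation":[0,0,0],"angular":[0,0,0],"hand":-1}]' 58
```

```text
time: 8.1
ee_pos: [0.4855, -0.2937, 0.1336]
eef_rot: [0.091, 0.701, -0.091, 0.701]
ft_force: [0.2, 0.3, -3.6]
width: 0.0237
time: 8.4
ee_pos: [0.4853, -0.2937, 0.1315]
eef_rot: [0.091, 0.701, -0.091, 0.701]
ft_force: [0.3, -0.3, -2.5]
width: 0.0237
```

```bash
python3 -m pendant '[{"translation":[0,0,-0.1],"angular":[0,0,0],"hand":-1},{"translation":[0,0,-0.1],"angular":[0,0,0],"hand":-1},{"translation":[0,0,0],"angular":[0,0,0],"hand":-1}]' 58
```

```text
time: 8.7
ee_pos: [0.4856, -0.2942, 0.1307]
eef_rot: [0.091, 0.701, -0.091, 0.702]
ft_force: [-2.9, 1.0, 8.6]
width: 0.0236
```

```bash
python3 -m pendant '[{"translation":[0,0,1],"angular":[0,0,0],"hand":-1},{"translation":[0.2,0.8,0.9],"angular":[0,0,0],"hand":-1},{"translation":[0.88,3.35,0],"angular":[0,0,0],"hand":-1},{"translation":[0.88,3.35,0],"angular":[0,0,0],"hand":-1},{"translation":[0.88,3.35,0],"angular":[0,0,0],"hand":-1},{"translation":[0.88,3.35,0],"angular":[0,0,0],"hand":-1},{"translation":[0.88,3.35,0],"angular":[0,0,0],"hand":-1},{"translation":[0.88,3.35,0],"angular":[0,0,0],"hand":-1},{"translation":[0,0,0],"angular":[0,0,0],"hand":-1},{"translation":[0,0,0],"angular":[0,0,0],"hand":-1}]' 58
```

```text
time: 9.7
ee_pos: [0.5405, -0.0835, 0.149]
eef_rot: [0.09, 0.701, -0.09, 0.701]
ft_force: [0.1, -0.9, -2.8]
width: 0.0234
```

```bash
python3 -m pendant '[{"translation":[0,-0.1,-0.6],"angular":[0,0,0],"hand":-1},{"translation":[0,0,-0.3],"angular":[0,0,0],"hand":-1},{"translation":[0,0,-0.1],"angular":[0,0,0],"hand":-1},{"translation":[0,0,-0.1],"angular":[0,0,0],"hand":-1},{"translation":[0,0,0],"angular":[0,0,0],"hand":-1}]' 58
```

```text
time: 10.2
ee_pos: [0.5401, -0.0861, 0.1375]
eef_rot: [0.091, 0.701, -0.091, 0.701]
ft_force: [0.9, 1.2, -3.5]
width: 0.0238
```

```bash
python3 -m pendant '[{"translation":[0,0,-0.1],"angular":[0,0,0],"hand":-1},{"translation":[0,0,-0.1],"angular":[0,0,0],"hand":-1},{"translation":[0,0,0],"angular":[0,0,0],"hand":-1}]' 58
```

```text
time: 10.5
ee_pos: [0.5401, -0.0858, 0.1355]
eef_rot: [0.091, 0.701, -0.091, 0.701]
ft_force: [0.2, 0.4, -2.5]
width: 0.0238
```

```bash
python3 -m pendant '[{"translation":[0,0,-0.1],"angular":[0,0,0],"hand":-1},{"translation":[0,0,-0.1],"angular":[0,0,0],"hand":-1},{"translation":[0,0,0],"angular":[0,0,0],"hand":-1}]' 58
```

```text
time: 10.8
ee_pos: [0.5401, -0.0858, 0.1334]
eef_rot: [0.091, 0.701, -0.091, 0.701]
ft_force: [-0.1, 0.3, -3.7]
width: 0.0238
```

```bash
python3 -m pendant '[{"translation":[0,0,-0.1],"angular":[0,0,0],"hand":-1},{"translation":[0,0,-0.1],"angular":[0,0,0],"hand":-1},{"translation":[0,0,0],"angular":[0,0,0],"hand":-1}]' 58
```

```text
time: 11.1
ee_pos: [0.5401, -0.0857, 0.1314]
eef_rot: [0.091, 0.701, -0.091, 0.701]
ft_force: [0.5, 1.1, -3.1]
width: 0.0238
```

```bash
python3 -m pendant '[{"translation":[0,0,-0.1],"angular":[0,0,0],"hand":-1},{"translation":[0,0,-0.1],"angular":[0,0,0],"hand":-1},{"translation":[0,0,0],"angular":[0,0,0],"hand":-1}]' 58
```

```text
time: 11.4
ee_pos: [0.5401, -0.0858, 0.1294]
eef_rot: [0.091, 0.701, -0.091, 0.701]
ft_force: [0.5, 1.1, -3.2]
width: 0.0239
```

```bash
python3 -m pendant '[{"translation":[0,0,-0.1],"angular":[0,0,0],"hand":-1},{"translation":[0,0,0],"angular":[0,0,0],"hand":-1}]' 58
```

```text
time: 11.6
ee_pos: [0.5401, -0.0858, 0.1285]
eef_rot: [0.091, 0.701, -0.091, 0.701]
ft_force: [-0.9, 0.1, -2.8]
width: 0.024
```

```bash
python3 -m pendant '[{"translation":[0,0,-0.1],"angular":[0,0,0],"hand":-1},{"translation":[0,0,0],"angular":[0,0,0],"hand":-1}]' 58
```

```text
time: 11.8
ee_pos: [0.5404, -0.0858, 0.128]
eef_rot: [0.091, 0.701, -0.091, 0.701]
ft_force: [-1.0, 0.8, 1.0]
width: 0.024
```

```bash
python3 -m pendant '[{"translation":[0,0,-0.1],"angular":[0,0,0],"hand":-1},{"translation":[0,0,0],"angular":[0,0,0],"hand":-1}]' 58
```

```text
time: 12.0
ee_pos: [0.5406, -0.0857, 0.1277]
eef_rot: [0.091, 0.701, -0.091, 0.701]
ft_force: [-4.2, 0.9, 11.0]
width: 0.0233
```

```bash
python3 -m pendant '[{"translation":[0,0,-0.1],"angular":[0,0,0],"hand":-1},{"translation":[0,0,0],"angular":[0,0,0],"hand":-1}]' 58
```

```text
time: 12.2
ee_pos: [0.5408, -0.0856, 0.1275]
eef_rot: [0.091, 0.701, -0.09, 0.702]
ft_force: [-7.1, 3.1, 18.6]
width: 0.0233
```

Right block is felt at commanded z≈0.131, left at ≈0.128 (slope about -0.014 rad), with about 9 N/mm. First rolling pass at about 3 mm above seated, going right.

```bash
python3 -m pendant '[{"translation":[0,0,0.55],"angular":[0,0,0],"hand":-1},{"translation":[-0.076,-0.29,0.004],"angular":[0,0,0],"hand":-1},{"translation":[-0.076,-0.29,0.004],"angular":[0,0,0],"hand":-1},{"translation":[-0.076,-0.29,0.004],"angular":[0,0,0],"hand":-1},{"translation":[-0.076,-0.29,0.004],"angular":[0,0,0],"hand":-1},{"translation":[-0.076,-0.29,0.004],"angular":[0,0,0],"hand":-1},{"translation":[-0.076,-0.29,0.004],"angular":[0,0,0],"hand":-1}]' 58
```

```text
time: 12.9
ee_pos: [0.5354, -0.1034, 0.1313]
eef_rot: [0.091, 0.701, -0.091, 0.701]
ft_force: [-2.4, 1.2, -0.7]
width: 0.0239
```

```bash
python3 -m pendant '[{"translation":[-0.076,-0.29,0.004],"angular":[0,0,0],"hand":-1},{"translation":[-0.076,-0.29,0.004],"angular":[0,0,0],"hand":-1},{"translation":[-0.076,-0.29,0.004],"angular":[0,0,0],"hand":-1}]' 58
```

```text
time: 13.2
ee_pos: [0.5333, -0.1121, 0.1314]
eef_rot: [0.091, 0.701, -0.091, 0.701]
ft_force: [-0.6, 1.3, -1.2]
width: 0.024
```

```bash
python3 -m pendant '[{"translation":[-0.076,-0.29,0.004],"angular":[0,0,0],"hand":-1},{"translation":[-0.076,-0.29,0.004],"angular":[0,0,0],"hand":-1},{"translation":[-0.076,-0.29,0.004],"angular":[0,0,0],"hand":-1}]' 58
```

```text
time: 13.5
ee_pos: [0.5312, -0.1205, 0.1319]
eef_rot: [0.091, 0.701, -0.091, 0.701]
ft_force: [-2.7, 1.2, 4.5]
width: 0.0238
```

```bash
python3 -m pendant '[{"translation":[-0.076,-0.29,0.004],"angular":[0,0,0],"hand":-1},{"translation":[-0.076,-0.29,0.004],"angular":[0,0,0],"hand":-1},{"translation":[-0.076,-0.29,0.004],"angular":[0,0,0],"hand":-1},{"translation":[-0.076,-0.29,0.004],"angular":[0,0,0],"hand":-1}]' 58
```

```text
time: 13.9
ee_pos: [0.528, -0.1325, 0.1322]
eef_rot: [0.091, 0.701, -0.091, 0.701]
ft_force: [-3.3, 1.0, 4.8]
width: 0.0234
```

```bash
python3 -m pendant '[{"translation":[-0.076,-0.29,0.004],"angular":[0,0,0],"hand":-1},{"translation":[-0.076,-0.29,0.004],"angular":[0,0,0],"hand":-1},{"translation":[-0.076,-0.29,0.004],"angular":[0,0,0],"hand":-1},{"translation":[-0.076,-0.29,0.004],"angular":[0,0,0],"hand":-1}]' 58
```

```text
time: 14.3
ee_pos: [0.5248, -0.1442, 0.1323]
eef_rot: [0.091, 0.701, -0.091, 0.701]
ft_force: [-3.8, 0.6, 3.8]
width: 0.0241
```

```bash
python3 -m pendant '[{"translation":[-0.076,-0.29,0.004],"angular":[0,0,0],"hand":-1},{"translation":[-0.076,-0.29,0.004],"angular":[0,0,0],"hand":-1},{"translation":[-0.076,-0.29,0.004],"angular":[0,0,0],"hand":-1},{"translation":[-0.076,-0.29,0.004],"angular":[0,0,0],"hand":-1}]' 58
```

```text
time: 14.7
ee_pos: [0.5218, -0.1556, 0.1321]
eef_rot: [0.091, 0.701, -0.091, 0.701]
ft_force: [-3.2, 1.2, 4.1]
width: 0.024
```

```bash
python3 -m pendant '[{"translation":[-0.076,-0.29,0.004],"angular":[0,0,0],"hand":-1},{"translation":[-0.076,-0.29,0.004],"angular":[0,0,0],"hand":-1},{"translation":[-0.076,-0.29,0.004],"angular":[0,0,0],"hand":-1},{"translation":[-0.076,-0.29,0.004],"angular":[0,0,0],"hand":-1}]' 58
```

```text
time: 15.1
ee_pos: [0.5189, -0.1668, 0.1323]
eef_rot: [0.091, 0.701, -0.091, 0.701]
ft_force: [-4.9, 1.8, 6.4]
width: 0.0237
```

```bash
python3 -m pendant '[{"translation":[-0.127,-0.48,0.007],"angular":[0,0,0],"hand":-1},{"translation":[-0.127,-0.48,0.007],"angular":[0,0,0],"hand":-1},{"translation":[-0.127,-0.48,0.007],"angular":[0,0,0],"hand":-1},{"translation":[-0.127,-0.48,0.007],"angular":[0,0,0],"hand":-1},{"translation":[-0.127,-0.48,0.007],"angular":[0,0,0],"hand":-1},{"translation":[-0.127,-0.48,0.007],"angular":[0,0,0],"hand":-1}]' 58
```

```text
time: 15.7
ee_pos: [0.511, -0.196, 0.1327]
eef_rot: [0.091, 0.701, -0.091, 0.701]
ft_force: [-4.7, 1.2, 6.0]
width: 0.024
```

```bash
python3 -m pendant '[{"translation":[-0.127,-0.48,0.007],"angular":[0,0,0],"hand":-1},{"translation":[-0.127,-0.48,0.007],"angular":[0,0,0],"hand":-1},{"translation":[-0.127,-0.48,0.007],"angular":[0,0,0],"hand":-1},{"translation":[-0.127,-0.48,0.007],"angular":[0,0,0],"hand":-1},{"translation":[-0.127,-0.48,0.007],"angular":[0,0,0],"hand":-1},{"translation":[-0.127,-0.48,0.007],"angular":[0,0,0],"hand":-1}]' 58
```

```text
time: 16.3
ee_pos: [0.5032, -0.2249, 0.1331]
eef_rot: [0.091, 0.701, -0.091, 0.701]
ft_force: [-4.5, 2.4, 5.0]
width: 0.0236
```

```bash
python3 -m pendant '[{"translation":[-0.127,-0.48,0.007],"angular":[0,0,0],"hand":-1},{"translation":[-0.127,-0.48,0.007],"angular":[0,0,0],"hand":-1},{"translation":[-0.127,-0.48,0.007],"angular":[0,0,0],"hand":-1},{"translation":[-0.127,-0.48,0.007],"angular":[0,0,0],"hand":-1},{"translation":[-0.127,-0.48,0.007],"angular":[0,0,0],"hand":-1},{"translation":[-0.127,-0.48,0.007],"angular":[0,0,0],"hand":-1}]' 58
```

```text
time: 16.9
ee_pos: [0.4955, -0.2538, 0.1335]
eef_rot: [0.091, 0.702, -0.091, 0.701]
ft_force: [-4.1, 0.8, 3.5]
width: 0.0235
```

```bash
python3 -m pendant '[{"translation":[-0.127,-0.48,0.007],"angular":[0,0,0],"hand":-1},{"translation":[-0.127,-0.48,0.007],"angular":[0,0,0],"hand":-1},{"translation":[-0.127,-0.48,0.007],"angular":[0,0,0],"hand":-1},{"translation":[-0.127,-0.48,0.007],"angular":[0,0,0],"hand":-1},{"translation":[-0.127,-0.48,0.007],"angular":[0,0,0],"hand":-1},{"translation":[-0.127,-0.48,0.007],"angular":[0,0,0],"hand":-1},{"translation":[-0.127,-0.48,0.007],"angular":[0,0,0],"hand":-1},{"translation":[-0.05,-0.2,0],"angular":[0,0,0],"hand":-1},{"translation":[0,0,0],"angular":[0,0,0],"hand":-1}]' 58
```

```text
time: 17.8
ee_pos: [0.4865, -0.2893, 0.1338]
eef_rot: [0.091, 0.701, -0.091, 0.701]
ft_force: [0.2, 0.2, -3.1]
width: 0.0236
```

```bash
python3 -m pendant '[{"translation":[0,0,-0.25],"angular":[0,0,0],"hand":-1},{"translation":[0.076,0.29,-0.004],"angular":[0,0,0],"hand":-1},{"translation":[0.076,0.29,-0.004],"angular":[0,0,0],"hand":-1},{"translation":[0.076,0.29,-0.004],"angular":[0,0,0],"hand":-1},{"translation":[0.076,0.29,-0.004],"angular":[0,0,0],"hand":-1}]' 58
```

```text
time: 18.3
ee_pos: [0.4898, -0.2776, 0.1321]
eef_rot: [0.091, 0.701, -0.091, 0.701]
ft_force: [-3.3, -0.3, 5.6]
width: 0.0238
```

```bash
python3 -m pendant '[{"translation":[0.076,0.29,-0.004],"angular":[0,0,0],"hand":-1},{"translation":[0.076,0.29,-0.004],"angular":[0,0,0],"hand":-1},{"translation":[0.076,0.29,-0.004],"angular":[0,0,0],"hand":-1},{"translation":[0.076,0.29,-0.004],"angular":[0,0,0],"hand":-1}]' 58
```

```text
time: 18.7
ee_pos: [0.4931, -0.2653, 0.1319]
eef_rot: [0.091, 0.701, -0.091, 0.701]
ft_force: [-2.5, 1.0, 5.3]
width: 0.0238
```

```bash
python3 -m pendant '[{"translation":[0.127,0.48,-0.007],"angular":[0,0,0],"hand":-1},{"translation":[0.127,0.48,-0.007],"angular":[0,0,0],"hand":-1},{"translation":[0.127,0.48,-0.007],"angular":[0,0,0],"hand":-1},{"translation":[0.127,0.48,-0.007],"angular":[0,0,0],"hand":-1}]' 58
```

```text
time: 19.1
ee_pos: [0.4983, -0.2461, 0.1317]
eef_rot: [0.091, 0.701, -0.091, 0.702]
ft_force: [-0.9, 0.0, 5.2]
width: 0.0238
```

```bash
python3 -m pendant '[{"translation":[0.127,0.48,-0.007],"angular":[0,0,0],"hand":-1},{"translation":[0.127,0.48,-0.007],"angular":[0,0,0],"hand":-1},{"translation":[0.127,0.48,-0.007],"angular":[0,0,0],"hand":-1},{"translation":[0.127,0.48,-0.007],"angular":[0,0,0],"hand":-1},{"translation":[0.127,0.48,-0.007],"angular":[0,0,0],"hand":-1},{"translation":[0.127,0.48,-0.007],"angular":[0,0,0],"hand":-1}]' 58
```

```text
time: 19.7
ee_pos: [0.5062, -0.2172, 0.1314]
eef_rot: [0.091, 0.701, -0.091, 0.702]
ft_force: [-2.3, -0.3, 6.1]
width: 0.0236
```

```bash
python3 -m pendant '[{"translation":[0.127,0.48,-0.007],"angular":[0,0,0],"hand":-1},{"translation":[0.127,0.48,-0.007],"angular":[0,0,0],"hand":-1},{"translation":[0.127,0.48,-0.007],"angular":[0,0,0],"hand":-1},{"translation":[0.127,0.48,-0.007],"angular":[0,0,0],"hand":-1},{"translation":[0.127,0.48,-0.007],"angular":[0,0,0],"hand":-1},{"translation":[0.127,0.48,-0.007],"angular":[0,0,0],"hand":-1},{"translation":[0.127,0.48,-0.007],"angular":[0,0,0],"hand":-1},{"translation":[0.127,0.48,-0.007],"angular":[0,0,0],"hand":-1},{"translation":[0.127,0.48,-0.007],"angular":[0,0,0],"hand":-1}]' 58
```

```text
time: 20.6
ee_pos: [0.518, -0.174, 0.1309]
eef_rot: [0.091, 0.7, -0.091, 0.702]
ft_force: [-0.4, -0.4, 6.4]
width: 0.0239
```

```bash
python3 -m pendant '[{"translation":[0.127,0.48,-0.007],"angular":[0,0,0],"hand":-1},{"translation":[0.127,0.48,-0.007],"angular":[0,0,0],"hand":-1},{"translation":[0.127,0.48,-0.007],"angular":[0,0,0],"hand":-1},{"translation":[0.127,0.48,-0.007],"angular":[0,0,0],"hand":-1},{"translation":[0.127,0.48,-0.007],"angular":[0,0,0],"hand":-1},{"translation":[0.127,0.48,-0.007],"angular":[0,0,0],"hand":-1},{"translation":[0.127,0.48,-0.007],"angular":[0,0,0],"hand":-1},{"translation":[0.127,0.48,-0.007],"angular":[0,0,0],"hand":-1},{"translation":[0.127,0.48,-0.007],"angular":[0,0,0],"hand":-1}]' 58
```

```text
time: 21.5
ee_pos: [0.5297, -0.1308, 0.1305]
eef_rot: [0.091, 0.7, -0.09, 0.702]
ft_force: [-1.4, 1.0, 5.8]
width: 0.024
```

```bash
python3 -m pendant '[{"translation":[0.127,0.48,-0.007],"angular":[0,0,0],"hand":-1},{"translation":[0.127,0.48,-0.007],"angular":[0,0,0],"hand":-1},{"translation":[0.127,0.48,-0.007],"angular":[0,0,0],"hand":-1},{"translation":[0.127,0.48,-0.007],"angular":[0,0,0],"hand":-1},{"translation":[0.127,0.48,-0.007],"angular":[0,0,0],"hand":-1},{"translation":[0.127,0.48,-0.007],"angular":[0,0,0],"hand":-1},{"translation":[0.127,0.48,-0.007],"angular":[0,0,0],"hand":-1},{"translation":[0.127,0.48,-0.007],"angular":[0,0,0],"hand":-1},{"translation":[0.127,0.48,-0.007],"angular":[0,0,0],"hand":-1},{"translation":[0,0,0],"angular":[0,0,0],"hand":-1}]' 58
```

```text
time: 22.5
ee_pos: [0.5394, -0.087, 0.1281]
eef_rot: [0.091, 0.702, -0.09, 0.701]
ft_force: [-0.2, 0.3, -1.2]
width: 0.0239
```

```bash
python3 -m pendant '[{"translation":[0,0,-0.09],"angular":[0,0,0],"hand":-1},{"translation":[0,0,-0.09],"angular":[0,0,0],"hand":-1},{"translation":[0,0,0],"angular":[0,0,0],"hand":-1}]' 58
```

```text
time: 22.8
ee_pos: [0.5395, -0.0882, 0.1277]
eef_rot: [0.091, 0.701, -0.091, 0.701]
ft_force: [-5.9, 1.5, 13.3]
width: 0.0236
```

```bash
python3 -m pendant '[{"translation":[-0.076,-0.29,0.004],"angular":[0,0,0],"hand":-1},{"translation":[-0.076,-0.29,0.004],"angular":[0,0,0],"hand":-1},{"translation":[-0.076,-0.29,0.004],"angular":[0,0,0],"hand":-1}]' 58
```

```text
time: 23.1
ee_pos: [0.5375, -0.0959, 0.1279]
eef_rot: [0.092, 0.701, -0.09, 0.701]
ft_force: [-5.0, 4.8, 12.7]
width: 0.0236
```

```bash
python3 -m pendant '[{"translation":[-0.076,-0.29,0.004],"angular":[0,0,0],"hand":-1},{"translation":[-0.076,-0.29,0.004],"angular":[0,0,0],"hand":-1},{"translation":[-0.076,-0.29,0.004],"angular":[0,0,0],"hand":-1}]' 58
```

```text
time: 23.4
ee_pos: [0.535, -0.1057, 0.1279]
eef_rot: [0.091, 0.701, -0.091, 0.701]
ft_force: [-5.3, 2.0, 11.2]
width: 0.0235
```

```bash
python3 -m pendant '[{"translation":[-0.076,-0.29,0.004],"angular":[0,0,0],"hand":-1},{"translation":[-0.076,-0.29,0.004],"angular":[0,0,0],"hand":-1},{"translation":[-0.076,-0.29,0.004],"angular":[0,0,0],"hand":-1}]' 58
```

```text
time: 23.7
ee_pos: [0.5327, -0.1143, 0.1281]
eef_rot: [0.092, 0.701, -0.091, 0.701]
ft_force: [-4.2, 5.4, 14.1]
width: 0.0236
```

```bash
python3 -m pendant '[{"translation":[-0.102,-0.387,0.006],"angular":[0,0,0],"hand":-1},{"translation":[-0.102,-0.387,0.006],"angular":[0,0,0],"hand":-1},{"translation":[-0.102,-0.387,0.006],"angular":[0,0,0],"hand":-1},{"translation":[-0.102,-0.387,0.006],"angular":[0,0,0],"hand":-1},{"translation":[-0.102,-0.387,0.006],"angular":[0,0,0],"hand":-1},{"translation":[-0.102,-0.387,0.006],"angular":[0,0,0],"hand":-1}]' 58
```

```text
time: 24.3
ee_pos: [0.5267, -0.1375, 0.1285]
eef_rot: [0.092, 0.701, -0.091, 0.701]
ft_force: [-3.8, 5.6, 11.0]
width: 0.0235
```

```bash
python3 -m pendant '[{"translation":[-0.102,-0.387,0.006],"angular":[0,0,0],"hand":-1},{"translation":[-0.102,-0.387,0.006],"angular":[0,0,0],"hand":-1},{"translation":[-0.102,-0.387,0.006],"angular":[0,0,0],"hand":-1},{"translation":[-0.102,-0.387,0.006],"angular":[0,0,0],"hand":-1},{"translation":[-0.102,-0.387,0.006],"angular":[0,0,0],"hand":-1},{"translation":[-0.102,-0.387,0.006],"angular":[0,0,0],"hand":-1}]' 58
```

```text
time: 24.9
ee_pos: [0.5207, -0.1605, 0.1289]
eef_rot: [0.092, 0.701, -0.09, 0.701]
ft_force: [-4.7, 6.0, 11.3]
width: 0.0236
```

```bash
python3 -m pendant '[{"translation":[-0.102,-0.387,0.006],"angular":[0,0,0],"hand":-1},{"translation":[-0.102,-0.387,0.006],"angular":[0,0,0],"hand":-1},{"translation":[-0.102,-0.387,0.006],"angular":[0,0,0],"hand":-1},{"translation":[-0.102,-0.387,0.006],"angular":[0,0,0],"hand":-1},{"translation":[-0.102,-0.387,0.006],"angular":[0,0,0],"hand":-1},{"translation":[-0.102,-0.387,0.006],"angular":[0,0,0],"hand":-1}]' 58
```

```text
time: 25.5
ee_pos: [0.5146, -0.1838, 0.1292]
eef_rot: [0.092, 0.701, -0.09, 0.701]
ft_force: [-4.0, 5.5, 12.2]
width: 0.0239
```

```bash
python3 -m pendant '[{"translation":[-0.102,-0.387,0.006],"angular":[0,0,0],"hand":-1},{"translation":[-0.102,-0.387,0.006],"angular":[0,0,0],"hand":-1},{"translation":[-0.102,-0.387,0.006],"angular":[0,0,0],"hand":-1},{"translation":[-0.102,-0.387,0.006],"angular":[0,0,0],"hand":-1},{"translation":[-0.102,-0.387,0.006],"angular":[0,0,0],"hand":-1},{"translation":[-0.102,-0.387,0.006],"angular":[0,0,0],"hand":-1}]' 58
```

```text
time: 26.1
ee_pos: [0.5084, -0.2069, 0.1295]
eef_rot: [0.092, 0.701, -0.09, 0.701]
ft_force: [-4.2, 4.6, 11.6]
width: 0.0237
```

```bash
python3 -m pendant '[{"translation":[-0.102,-0.387,0.006],"angular":[0,0,0],"hand":-1},{"translation":[-0.102,-0.387,0.006],"angular":[0,0,0],"hand":-1},{"translation":[-0.102,-0.387,0.006],"angular":[0,0,0],"hand":-1},{"translation":[-0.102,-0.387,0.006],"angular":[0,0,0],"hand":-1},{"translation":[-0.102,-0.387,0.006],"angular":[0,0,0],"hand":-1},{"translation":[-0.102,-0.387,0.006],"angular":[0,0,0],"hand":-1},{"translation":[-0.102,-0.387,0.006],"angular":[0,0,0],"hand":-1},{"translation":[-0.102,-0.387,0.006],"angular":[0,0,0],"hand":-1}]' 58
```

```text
time: 26.9
ee_pos: [0.4999, -0.2386, 0.1299]
eef_rot: [0.091, 0.701, -0.091, 0.701]
ft_force: [-4.1, 1.9, 10.5]
width: 0.0238
```

```bash
python3 -m pendant '[{"translation":[-0.102,-0.387,0.006],"angular":[0,0,0],"hand":-1},{"translation":[-0.102,-0.387,0.006],"angular":[0,0,0],"hand":-1},{"translation":[-0.102,-0.387,0.006],"angular":[0,0,0],"hand":-1},{"translation":[-0.102,-0.387,0.006],"angular":[0,0,0],"hand":-1},{"translation":[-0.102,-0.387,0.006],"angular":[0,0,0],"hand":-1},{"translation":[-0.102,-0.387,0.006],"angular":[0,0,0],"hand":-1},{"translation":[-0.102,-0.387,0.006],"angular":[0,0,0],"hand":-1}]' 58
```

```text
time: 27.6
ee_pos: [0.4926, -0.2658, 0.1302]
eef_rot: [0.091, 0.701, -0.091, 0.701]
ft_force: [-4.5, 2.1, 11.0]
width: 0.0237
```

```bash
python3 -m pendant '[{"translation":[-0.102,-0.387,0.006],"angular":[0,0,0],"hand":-1},{"translation":[-0.102,-0.387,0.006],"angular":[0,0,0],"hand":-1},{"translation":[-0.102,-0.387,0.006],"angular":[0,0,0],"hand":-1},{"translation":[-0.102,-0.387,0.006],"angular":[0,0,0],"hand":-1},{"translation":[-0.102,-0.387,0.006],"angular":[0,0,0],"hand":-1},{"translation":[-0.102,-0.387,0.006],"angular":[0,0,0],"hand":-1},{"translation":[0,0,0],"angular":[0,0,0],"hand":-1}]' 58
```

```text
time: 28.3
ee_pos: [0.4861, -0.2897, 0.1306]
eef_rot: [0.091, 0.701, -0.092, 0.701]
ft_force: [-5.6, 0.8, 10.8]
width: 0.0239
```

Pass 3 ran at block level with about 14–16 N. A final confirming pass at about 21 N.

```bash
python3 -m pendant '[{"translation":[0,0,-0.08],"angular":[0,0,0],"hand":-1},{"translation":[0.102,0.387,-0.006],"angular":[0,0,0],"hand":-1},{"translation":[0.102,0.387,-0.006],"angular":[0,0,0],"hand":-1},{"translation":[0.102,0.387,-0.006],"angular":[0,0,0],"hand":-1},{"translation":[0.102,0.387,-0.006],"angular":[0,0,0],"hand":-1}]' 58
```

```text
time: 28.8
ee_pos: [0.4906, -0.274, 0.1302]
eef_rot: [0.091, 0.701, -0.091, 0.701]
ft_force: [-6.6, 1.3, 16.9]
width: 0.0234
```

```bash
python3 -m pendant '[{"translation":[0.102,0.387,-0.006],"angular":[0,0,0],"hand":-1},{"translation":[0.102,0.387,-0.006],"angular":[0,0,0],"hand":-1},{"translation":[0.102,0.387,-0.006],"angular":[0,0,0],"hand":-1},{"translation":[0.102,0.387,-0.006],"angular":[0,0,0],"hand":-1},{"translation":[0.102,0.387,-0.006],"angular":[0,0,0],"hand":-1},{"translation":[0.102,0.387,-0.006],"angular":[0,0,0],"hand":-1}]' 58
```

```text
time: 29.4
ee_pos: [0.497, -0.2507, 0.1299]
eef_rot: [0.091, 0.701, -0.091, 0.701]
ft_force: [-5.7, 1.0, 15.7]
width: 0.0237
```

```bash
python3 -m pendant '[{"translation":[0.102,0.387,-0.006],"angular":[0,0,0],"hand":-1},{"translation":[0.102,0.387,-0.006],"angular":[0,0,0],"hand":-1},{"translation":[0.102,0.387,-0.006],"angular":[0,0,0],"hand":-1},{"translation":[0.102,0.387,-0.006],"angular":[0,0,0],"hand":-1},{"translation":[0.102,0.387,-0.006],"angular":[0,0,0],"hand":-1},{"translation":[0.102,0.387,-0.006],"angular":[0,0,0],"hand":-1},{"translation":[0.102,0.387,-0.006],"angular":[0,0,0],"hand":-1},{"translation":[0.102,0.387,-0.006],"angular":[0,0,0],"hand":-1}]' 58
```

```text
time: 30.2
ee_pos: [0.5055, -0.2197, 0.1295]
eef_rot: [0.091, 0.701, -0.091, 0.702]
ft_force: [-4.1, 0.8, 15.1]
width: 0.0242
```

```bash
python3 -m pendant '[{"translation":[0.102,0.387,-0.006],"angular":[0,0,0],"hand":-1},{"translation":[0.102,0.387,-0.006],"angular":[0,0,0],"hand":-1},{"translation":[0.102,0.387,-0.006],"angular":[0,0,0],"hand":-1},{"translation":[0.102,0.387,-0.006],"angular":[0,0,0],"hand":-1},{"translation":[0.102,0.387,-0.006],"angular":[0,0,0],"hand":-1},{"translation":[0.102,0.387,-0.006],"angular":[0,0,0],"hand":-1},{"translation":[0.102,0.387,-0.006],"angular":[0,0,0],"hand":-1},{"translation":[0.102,0.387,-0.006],"angular":[0,0,0],"hand":-1}]' 58
```

```text
time: 31.0
ee_pos: [0.5141, -0.1886, 0.1291]
eef_rot: [0.091, 0.701, -0.091, 0.702]
ft_force: [-3.5, 0.4, 14.5]
width: 0.0239
```

```bash
python3 -m pendant '[{"translation":[0.102,0.387,-0.007],"angular":[0,0,0],"hand":-1},{"translation":[0.102,0.387,-0.007],"angular":[0,0,0],"hand":-1},{"translation":[0.102,0.387,-0.007],"angular":[0,0,0],"hand":-1},{"translation":[0.102,0.387,-0.007],"angular":[0,0,0],"hand":-1},{"translation":[0.102,0.387,-0.007],"angular":[0,0,0],"hand":-1},{"translation":[0.102,0.387,-0.007],"angular":[0,0,0],"hand":-1},{"translation":[0.102,0.387,-0.007],"angular":[0,0,0],"hand":-1},{"translation":[0.102,0.387,-0.007],"angular":[0,0,0],"hand":-1}]' 58
```

```text
time: 31.8
ee_pos: [0.5226, -0.1576, 0.1287]
eef_rot: [0.091, 0.7, -0.091, 0.702]
ft_force: [-1.7, -0.3, 14.0]
width: 0.0242
```

```bash
python3 -m pendant '[{"translation":[0.102,0.387,-0.007],"angular":[0,0,0],"hand":-1},{"translation":[0.102,0.387,-0.007],"angular":[0,0,0],"hand":-1},{"translation":[0.102,0.387,-0.007],"angular":[0,0,0],"hand":-1},{"translation":[0.102,0.387,-0.007],"angular":[0,0,0],"hand":-1},{"translation":[0.102,0.387,-0.007],"angular":[0,0,0],"hand":-1},{"translation":[0.102,0.387,-0.007],"angular":[0,0,0],"hand":-1},{"translation":[0.102,0.387,-0.007],"angular":[0,0,0],"hand":-1},{"translation":[0.102,0.387,-0.007],"angular":[0,0,0],"hand":-1}]' 58
```

```text
time: 32.6
ee_pos: [0.5311, -0.1266, 0.1282]
eef_rot: [0.091, 0.7, -0.091, 0.702]
ft_force: [-1.2, -0.3, 13.4]
width: 0.0238
```

```bash
python3 -m pendant '[{"translation":[0.102,0.387,-0.007],"angular":[0,0,0],"hand":-1},{"translation":[0.102,0.387,-0.007],"angular":[0,0,0],"hand":-1},{"translation":[0.102,0.387,-0.007],"angular":[0,0,0],"hand":-1},{"translation":[0.102,0.387,-0.007],"angular":[0,0,0],"hand":-1},{"translation":[0.102,0.387,-0.007],"angular":[0,0,0],"hand":-1},{"translation":[0.102,0.387,-0.007],"angular":[0,0,0],"hand":-1},{"translation":[0.102,0.387,-0.007],"angular":[0,0,0],"hand":-1},{"translation":[0.102,0.387,-0.007],"angular":[0,0,0],"hand":-1},{"translation":[0.102,0.387,-0.007],"angular":[0,0,0],"hand":-1},{"translation":[0.102,0.387,-0.007],"angular":[0,0,0],"hand":-1}]' 58
```

```text
time: 33.6
ee_pos: [0.5416, -0.0878, 0.1277]
eef_rot: [0.091, 0.7, -0.091, 0.703]
ft_force: [-1.2, 0.1, 13.7]
width: 0.0236
```

```bash
python3 -m pendant '[{"translation":[0,0,1],"angular":[0,0,0],"hand":-1},{"translation":[0,0,2.5],"angular":[0,0,0],"hand":-1},{"translation":[0,0,2.5],"angular":[0,0,0],"hand":-1},{"translation":[0,0,2.5],"angular":[0,0,0],"hand":-1},{"translation":[0,0,2.5],"angular":[0,0,0],"hand":-1},{"translation":[0.37,1.56,0],"angular":[0,0,-7.11],"hand":-1},{"translation":[0.37,1.56,0],"angular":[0,0,-7.11],"hand":-1},{"translation":[0.37,1.56,0],"angular":[0,0,-7.11],"hand":-1},{"translation":[0.37,1.56,0],"angular":[0,0,-7.11],"hand":-1},{"translation":[0.37,1.56,0],"angular":[0,0,-7.11],"hand":-1},{"translation":[0.37,1.56,0],"angular":[0,0,-7.11],"hand":-1},{"translation":[0.37,1.56,0],"angular":[0,0,-7.11],"hand":-1},{"translation":[0.37,1.56,0],"angular":[0,0,-7.11],"hand":-1},{"translation":[0.37,1.56,0],"angular":[0,0,-7.11],"hand":-1},{"translation":[0.37,1.56,0],"angular":[0,0,-7.11],"hand":-1},{"translation":[0.37,1.56,0],"angular":[0,0,-7.11],"hand":-1},{"translation":[0.37,1.56,0],"angular":[0,0,-7.11],"hand":-1},{"translation":[0,0,0],"angular":[0,0,0],"hand":-1},{"translation":[0,0,0],"angular":[0,0,0],"hand":-1}]' 58
python3 st.py
python3 - <<'E'
from h import *
for n,(a,b,c,d),f in [('scene',(100,260,180,370),4),('top',(140,230,180,370),4)]:
    im=cv2.cvtColor(r.camera(n),cv2.COLOR_RGB2BGR)[a:b,c:d]; cv2.imwrite(f'pics/{n}4.png',cv2.resize(im,None,fx=f,fy=f,interpolation=cv2.INTER_CUBIC))
E
```

```text
time: 35.5
ee_pos: [0.5841, 0.0994, 0.2353]
eef_rot: [-0.541, -0.455, 0.542, -0.455]
ft_force: [-0.7, -0.7, -2.7]
width: 0.0235
35.5 [0.5841 0.0994 0.2353] yaw -9.945069687733058 xax [-0.0009 -0.001  -1.    ] F [-0.7386 -0.6695 -2.7172] T [-0.1357  0.1009  0.0258] w 0.02348860467063941 q [-0.7156  0.2905  0.5749  1.5958 -0.1613  1.3044 -0.2907]
```

View pics/scene4.png

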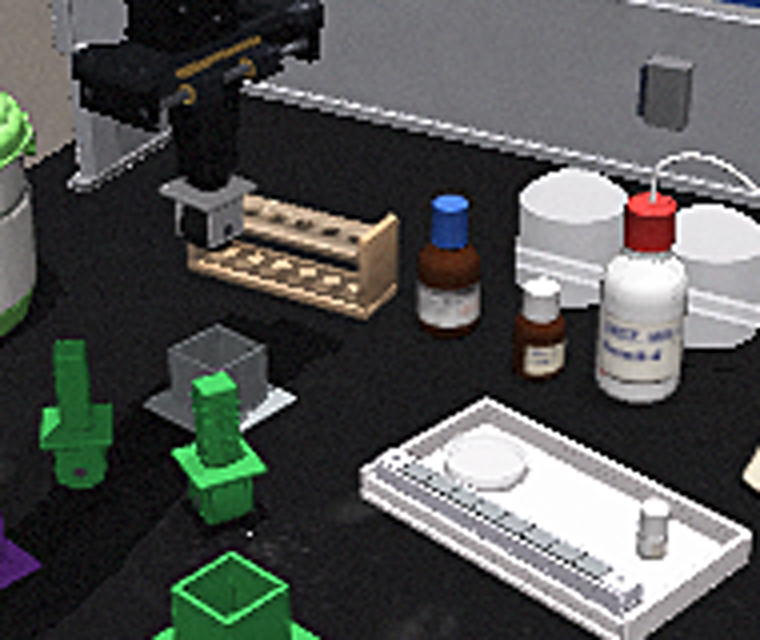

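View pics/top4.png

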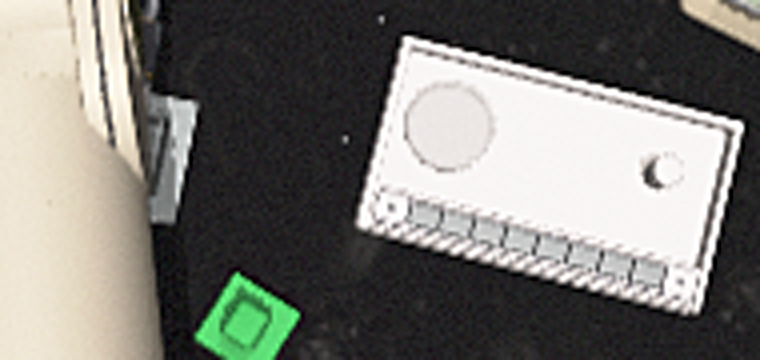

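The links now look flush with the blocks and the roller hangs upright in the grip. Aligning above the grey well.

```bash
python3 -m pendant '[{"translation":[0.15,0.05,-2],"angular":[0,0,-0.25],"hand":-1},{"translation":[0,0,-2],"angular":[0,0,0],"hand":-1},{"translation":[0,0,-2],"angular":[0,0,0],"hand":-1},{"translation":[0,0,-2],"angular":[0,0,0],"hand":-1},{"translation":[0,0,0],"angular":[0,0,0],"hand":-1},{"translation":[0,0,0],"angular":[0,0,0],"hand":-1}]' 58
python3 st.py
python3 - <<'E'
from h import *
im=cv2.cvtColor(r.camera('scene'),cv2.COLOR_RGB2BGR)[130:220,190:280]; cv2.imwrite(f'pics/scene5.png',cv2.resize(im,None,fx=6,fy=6,interpolation=cv2.INTER_CUBIC))
E
```

```text
time: 36.2
ee_pos: [0.586, 0.0997, 0.1562]
eef_rot: [-0.543, -0.453, 0.543, -0.453]
ft_force: [0.2, -0.1, -3.4]
width: 0.0238
36.2 [0.586  0.0997 0.1562] yaw -10.357440590985453 xax [ 0.     -0.0002 -1.    ] F [ 0.1968 -0.052  -3.3648] T [-0.1351  0.048  -0.0125] w 0.0238441332351256 q [-0.6958  0.362   0.5562  1.6859 -0.2058  1.1525 -0.2653]
```

View pics/scene5.png

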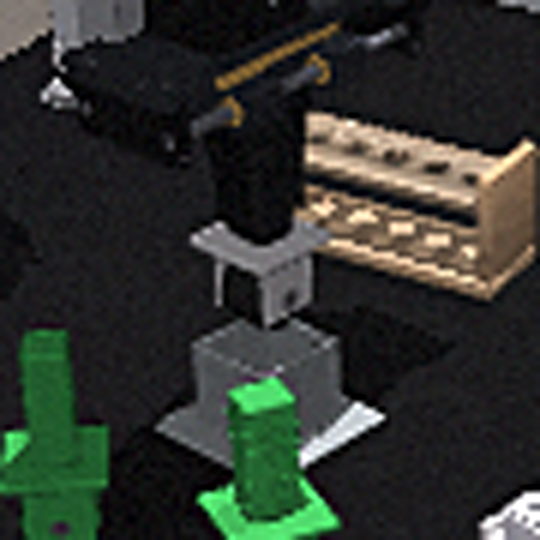

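```bash
python3 -m pendant '[{"translation":[0,0,-0.7],"angular":[0,0,0],"hand":-1},{"translation":[0,0,-0.7],"angular":[0,0,0],"hand":-1},{"translation":[0,0,-0.7],"angular":[0,0,0],"hand":-1},{"translation":[0,0,0],"angular":[0,0,0],"hand":-1}]' 58
```

```text
time: 36.65
ee_pos: [0.5852, 0.1005, 0.1333]
eef_rot: [-0.542, -0.453, 0.544, -0.453]
ft_force: [0.7, 0.2, -2.6]
width: 0.0238
```

```bash
python3 -m pendant '[{"translation":[0,0,-0.7],"angular":[0,0,0],"hand":-1},{"translation":[0,0,-0.7],"angular":[0,0,0],"hand":-1},{"translation":[0,0,-0.7],"angular":[0,0,0],"hand":-1},{"translation":[0,0,-0.7],"angular":[0,0,0],"hand":-1},{"translation":[0,0,-0.5],"angular":[0,0,0],"hand":-1},{"translation":[0,0,0],"angular":[0,0,0],"hand":-1}]' 58
```

```text
time: 37.25
ee_pos: [0.5855, 0.1004, 0.1007]
eef_rot: [-0.543, -0.453, 0.543, -0.453]
ft_force: [-0.2, 0.6, -2.9]
width: 0.0235
```

```bash
python3 -m pendant '[{"translation":[0,0,-0.1],"angular":[0,0,0],"hand":-1},{"translation":[0,0,-0.1],"angular":[0,0,0],"hand":-1},{"translation":[0,0,0],"angular":[0,0,0],"hand":-1},{"translation":[0,0,0],"angular":[0,0,0],"hand":-1}]' 58
```

```text
time: 37.65
ee_pos: [0.586, 0.1006, 0.0998]
eef_rot: [0.543, 0.453, -0.543, 0.453]
ft_force: [0.4, -0.0, -3.3]
width: 0.0234
```

```bash
python3 -m pendant '[{"translation":[0,0,-0.1],"angular":[0,0,0],"hand":-1},{"translation":[0,0,0],"angular":[0,0,0],"hand":-1},{"translation":[0,0,0],"angular":[0,0,0],"hand":-1}]' 58
```

```text
time: 37.95
ee_pos: [0.5859, 0.1005, 0.0986]
eef_rot: [0.543, 0.453, -0.543, 0.453]
ft_force: [1.0, -0.9, -2.9]
width: 0.0233
```

```bash
python3 -m pendant '[{"translation":[0,0,-0.1],"angular":[0,0,0],"hand":-1},{"translation":[0,0,0],"angular":[0,0,0],"hand":-1},{"translation":[0,0,0],"angular":[0,0,0],"hand":-1}]' 58
```

```text
time: 38.25
ee_pos: [0.5859, 0.1005, 0.0976]
eef_rot: [0.543, 0.453, -0.543, 0.453]
ft_force: [-0.0, 0.6, -3.3]
width: 0.0236
```

```bash
python3 -m pendant '[{"translation":[0,0,-0.05],"angular":[0,0,0],"hand":-1},{"translation":[0,0,0],"angular":[0,0,0],"hand":-1},{"translation":[0,0,0],"angular":[0,0,0],"hand":-1}]' 58
```

```text
time: 38.55
ee_pos: [0.5859, 0.1005, 0.0975]
eef_rot: [0.543, 0.453, -0.543, 0.453]
ft_force: [-4.0, -0.1, 6.1]
width: 0.0239
```

Rim contact at the same height as at pick-up (0.0975). Releasing.

```bash
python3 -m pendant '[{"translation":[0,0,0.03],"angular":[0,0,0],"hand":-1},{"translation":[0,0,0],"angular":[0,0,0],"hand":-0.3},{"translation":[0,0,0],"angular":[0,0,0],"hand":0.2},{"translation":[0,0,0],"angular":[0,0,0],"hand":0.6},{"translation":[0,0,0],"angular":[0,0,0],"hand":1},{"translation":[0,0,0],"angular":[0,0,0],"hand":1},{"translation":[0,0,0],"angular":[0,0,0],"hand":1},{"translation":[0,0,0],"angular":[0,0,0],"hand":1},{"translation":[0,0,0],"angular":[0,0,0],"hand":1},{"translation":[0,0,0],"angular":[0,0,0],"hand":1}]' 20
python3 st.py
```

```text
time: 39.55
ee_pos: [0.5859, 0.1005, 0.0974]
eef_rot: [0.543, 0.453, -0.543, 0.453]
ft_force: [0.4, -0.4, -0.1]
width: 0.0835
39.55 [0.5859 0.1005 0.0974] yaw -10.339797752665488 xax [ 0.0001  0.     -1.    ] F [ 0.3731 -0.3631 -0.063 ] T [-0.1152  0.0288  0.0193] w 0.0835339632875442 q [-0.6759  0.4287  0.5336  1.7375 -0.2473  1.0427 -0.2368]
```

Lift off and swing left so that the cameras see the stand.

```bash
python3 -m pendant '[{"translation":[0,0,1],"angular":[0,0,0],"hand":1},{"translation":[0,0,2.5],"angular":[0,0,0],"hand":1},{"translation":[0,0,3],"angular":[0,0,0],"hand":1},{"translation":[0,0,3],"angular":[0,0,0],"hand":1},{"translation":[0,0,3],"angular":[0,0,0],"hand":1},{"translation":[0,0,3],"angular":[0,0,0],"hand":1},{"translation":[-2.86,2.81,0],"angular":[0,0,5],"hand":1},{"translation":[-2.86,2.81,0],"angular":[0,0,5],"hand":1},{"translation":[-2.86,2.81,0],"angular":[0,0,5],"hand":1},{"translation":[-2.86,2.81,0],"angular":[0,0,5],"hand":1},{"translation":[-2.86,2.81,0],"angular":[0,0,5],"hand":1},{"translation":[-2.86,2.81,0],"angular":[0,0,5],"hand":1},{"translation":[-2.86,2.81,0],"angular":[0,0,5],"hand":1},{"translation":[-2.86,2.81,0],"angular":[0,0,5],"hand":1},{"translation":[-2.86,2.81,0],"angular":[0,0,5],"hand":1},{"translation":[-2,3,0],"angular":[0,0,5],"hand":1},{"translation":[-2,3,0],"angular":[0,0,5],"hand":1},{"translation":[0,0,0],"angular":[0,0,0],"hand":1},{"translation":[0,0,0],"angular":[0,0,0],"hand":1}]' 20
python3 - <<'E'
from h import *
for n,(a,b,c,d),f in [('scene',(130,280,190,370),4),('top',(140,230,180,370),4)]:
    im=cv2.cvtColor(r.camera(n),cv2.COLOR_RGB2BGR); cv2.imwrite(f'pics/{n}6f.png',im); im=im[a:b,c:d]; cv2.imwrite(f'pics/{n}6.png',cv2.resize(im,None,fx=f,fy=f,interpolation=cv2.INTER_CUBIC))
a=cv2.imread('pics/top0.png').astype(int)[155:200,185:235]; b=cv2.imread('pics/top6f.png').astype(int)[155:200,185:235]
print(np.abs(a-b).mean())
E
```

```text
time: 41.45
ee_pos: [0.2884, 0.4136, 0.2529]
eef_rot: [0.273, 0.652, -0.272, 0.653]
ft_force: [0.2, -1.1, -0.3]
width: 0.0874
7.3219259259259255
```

View pics/scene6.png

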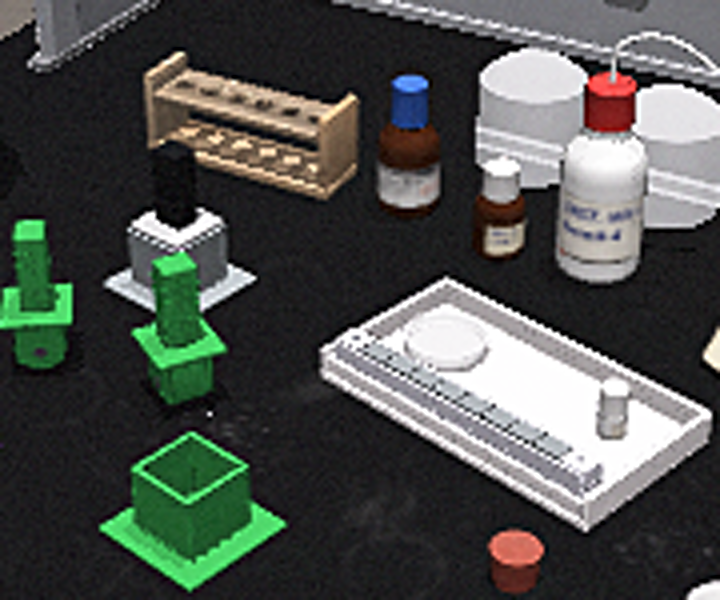

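View pics/top6.png

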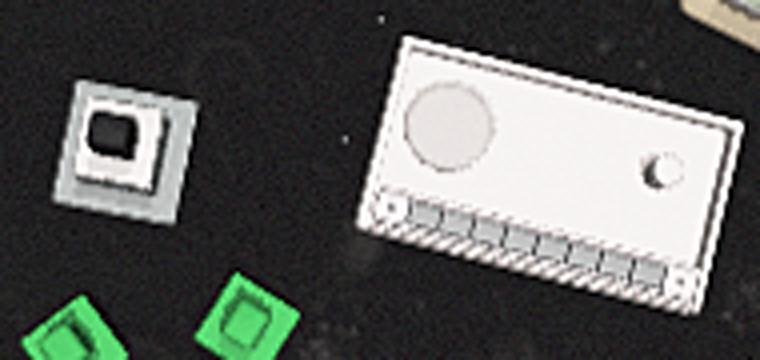

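The roller stands upright in the grey stand as at the start (scene crop (175,190)), the links are flush, the bystanders are in place and the arm is clear. Handing in.

```bash
python3 -c "
from bench import r
r.close_job(); print(r.read_state()['time'])"
```

```text
the job is handed in; nothing more can be done
the job is handed in; nothing more can be done
```

I rolled the whole strip until every link read as seated, hung the roller back in its grey stand, and handed the job in at about 41.6 s of the 72 s allowed. No verdict was reported.

- **Rolling:** I felt both end blocks first. The strip slopes down about 3 mm from right to left. I then rolled four passes at successively lower heights. The highest reading was about 22 N down (roughly 23 N with the sideways part), while feeling the left block. Forces were read only at the end of each move, so short peaks in between were not seen.
- **Links seated:** On the last pass, at about 17–20 N, the wheel height ran in a straight line from block to block. The roller met no drag from raised links, and the pictures show the links flush with the blocks.
- **Roller and surroundings:** The guard plate met the rim at the same tool height as when I picked the roller up (0.0975 m). In both camera views the roller hangs upright. The bystanders in view look unmoved, but I did not compare positions for the timer or small bottle. The gripper is open and clear of everything.

None of the checks failed or disagreed.

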